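Close the dried mould halves on their partners

TASK

The dry upper halves of four small plaster moulds stand stacked on a board, and their lower halves lie face up about the bench. Take the stack apart and close every upper half on its own lower half, the pencil marks of the oblong ones at the same end, so that each mould sits fully shut, level and with its edges flush. Do not knock the unfired cup and vase that stand among them.

Things in the scene. Friction and masses are not known exactly. Their poses are not given: they have to be found in the camera images.
- handle_upper: Plaster upper half mould, large oblong 150 x 66 mm, 30 mm thick, flat blank top, bottom of the stack, on a fixed 15 mm board. Underside has 2 pockets with 7 mm play on the natches. Shut, its origin is 30 mm above its lower half's. Origin: centre of underside, z up, x along its length, pencil line at the -x end. Every oblong half starts with x within 0.6 rad of world +x: no half turn needed
- bowl_upper: Plaster upper half mould, large round disc, diameter 66 mm, 30 mm thick, flat blank top, third from below in the stack. Underside has a round pocket with 6 mm play on the ring. Shut, its origin is 30 mm above its lower half's. Origin: centre of underside, z up; yaw does not matter
- spout_upper: Plaster upper half mould, small oblong 104 x 50 mm, 30 mm thick, flat blank top, second from below in the stack. Underside has 2 pockets with 6 mm play on the natches. Shut, its origin is 30 mm above its lower half's. Origin: centre of underside, z up, x along its length, pencil line at the -x end
- knob_upper: Plaster upper half mould, small round disc, diameter 46 mm, 30 mm thick, flat blank top, on top of the stack. Underside has a round pocket with 6 mm play on the ring. Shut, its origin is 30 mm above its lower half's. Origin: centre of underside, z up; yaw does not matter
- handle_lower: Plaster lower half mould, large oblong 150 x 66 mm, 0.32 kg, 30 mm thick, loose on the bench, face up with an impression and two natches (domes 10 mm wide, 5 mm high) at x = +-56, y = 15 mm. Origin: centre of underside, z up, x along its length, pencil line at the -x end. Turned end for end the upper half rides on the natches and does not shut
- bowl_lower: Plaster lower half mould, large round disc, diameter 66 mm, 0.11 kg, 30 mm thick, loose on the bench, face up with an impression and a raised ring (44 mm outer diameter, 5 mm high). Origin: centre of underside, z up; yaw does not matter
- spout_lower: Plaster lower half mould, small oblong 104 x 50 mm, 0.17 kg, 30 mm thick, loose on the bench, face up with an impression and two natches (domes 10 mm wide, 5 mm high) at x = +-36, y = 9 mm. Origin: centre of underside, z up, x along its length, pencil line at the -x end
- knob_lower: Plaster lower half mould, small round disc, diameter 46 mm, 0.06 kg, 30 mm thick, loose on the bench, face up with an impression and a raised ring (24 mm outer diameter, 5 mm high). Origin: centre of underside, z up; yaw does not matter
- cast_cup: unfired clay cup, 60 mm wide at the rim, 65 mm high, standing among the moulds: leave it alone. Origin: centre of underside, z up
- cast_vase: unfired clay vase, 58 mm wide, 78 mm high, standing among the moulds: leave it alone. Origin: centre of underside, z up
Not all that is in view belongs to the job. What is shaped like the spout_upper but orange or pink is not meant. Leave any blue or pink look-alike of the bowl_upper alone.

How it is judged:
By the outcome, as a careful person would: the job done as asked, in the order asked, and still so for the second after the job is handed in, with the robot touching nothing.
It also fails if it takes over 115 s, if anything falls off the work surface, if the arm or the gripper's body presses on something with over 40 N, if the wrist force passes 120 N, or if a joint passes its speed limit or range.

ROBOT

A 7-joint arm with a two-finger parallel gripper is mounted at the origin on the work surface. World frame = base frame: x ahead of the robot, y to its left, z up, the work surface at z = 0. Lengths are in mm, angles in rad, forces in N, time in s.
With the tool pointing down it reaches from about 425 to 800 mm from the base axis. Payload 8.3 kg.
Tool frame: the origin (TCP) lies midway between the tips of the shut fingers; the grasp point (between the pads) lies arm.grip_point_offset behind it (arm.grip_point_offset is the distance from the TCP to the grasp point, in mm); z points along the fingers, y is the direction in which the jaws open and shut (so a half turn about z gives the same grasp; the last joint's range is limited). The gripper opens to 85 mm and grips with 20 to 120 N. Pads are 22 mm wide; open, the fingers measure 114 mm over their backs; the gripper's body (76 mm by 85 mm) begins 54 mm behind the grasp point. The pads swing forward as they close: fully open they stand 13 mm farther back than shut.
Start: joints at [1.196, 0.383, 0.016, 1.37, -0.006, 1.388, -0.046], TCP at [191.77, -594.834, 231.279] pointing down, gripper open.
Joint ranges: [-2.95, 2.95], [-0.25, 2.06], [-1.52, 1.56], [0.18, 2.33], [-1.44, 4.58], [0.02, 2.06], [-3.01, 3.01]. Speed limits (rad/s): [2.39, 2.39, 3.01, 3.01, 3.14, 3.14, 3.14].

INTERFACE

Orientations are given as a unit quaternion [w, x, y, z].
In Python, from plant import arm gives the robot as it stands.
- The arm moves only by the tool step_arm, never from a script. Its argument "steps" is a list of rows, each a list of 7 numbers: the finger opening in m, from 0 to 0.0854, then the shift along the world's x, y, z in m, then the turn, a rotation vector about the world's x, y, z in degrees. A call has 1 to 20 rows; each row is the pose to reach, as a shift and turn from the pose measured when the call began; what a row does not reach only later rows make up. A row lasts 1/10 s, in which the tool goes at most 50 mm and 8.59 degrees, less where a joint would pass 70% of its speed; a pose out of reach is approached as far as the arm can. A call with a gripper value outside its range is refused whole. The fingers move at their own pace and stop on an object; the grip force is fixed at half the most. Time passes only in rows, so rows that repeat a pose let the fingers close. It gives the time, the measured TCP pose, the force and the opening at its end, in the units of the state.
- arm.state(): the state, without advancing time (a new reading comes with each control period).
- arm.snapshot(name): name is "scene" or "top"; returns a dict with "img" (384x512x3 uint8, blue, green, red), "K" (3x3 intrinsics, pixels), "k1" (the pictures are not rectified: a ray, as slopes to the right and down, at radius r is drawn at 1 + k1 r^2 times it, then the intrinsics apply), "rvec" (rotation vector, rad) and "tvec" (3), from world to camera coordinates, as OpenCV has them. Camera axes: x right, y down, z forward; pixel columns grow to the right and rows downward; lengths in mm; the calibration is good to about 2 mm. A picture is of the moment at which its call begins. There is no depth.
- arm.finish_job(): hands the job in, once; it reports no verdict.
The state is a dict: "t": time; "q": joint angles; "qd": joint speeds; "joint_torque": joint torques, N m; "tool_pos": TCP position; "eef_rot": TCP orientation; "wrist_force": force on the tool from outside, world axes, zero at the start; "ft_torque": the same for the moment, N m; "opening": finger opening in mm.
Only numpy, scipy, OpenCV 4.12 (cv2) and the standard library are available. Lean on these libraries where they do the work, as an engineer would, in place of code of your own. Each camera call takes 0.05 s, during which the arm holds its last target. There are 200 camera calls.

## Working session

There is one attempt and no reset: what is moved stays moved. The work goes in short steps, Python scripts to look and compute and a tool call to move; the robot and the scene stay as the last step left them, time stands still between calls to the robot, and variables do not carry over. Pictures are saved under pics/ and viewed, about 12 in all and at most 16, crops included, and the job is handed in when it is done.

Besides the shell and the picture viewer there is one more tool, called after "Request:" as name([rows], argument=value, ...), one row to a line, values as JSON. step_arm: Moves the arm, as the interface text tells. Its arguments: {"type":"object","properties":{"steps":{"type":"array","items":{"type":"array","items":{"type":"number"}}}},"required":["steps"]}

```bash
ls; mkdir -p pics
python3 - <<'E'
from plant import arm
import cv2
for n in ("scene","top"):
    s=arm.snapshot(n); cv2.imwrite(f"pics/{n}0.png",cv2.resize(s["img"],(800,600),interpolation=cv2.INTER_CUBIC))
    print(n,s["K"],s["k1"],s["rvec"],s["tvec"])
print(arm.state(),arm.grip_point_offset)
E
```

```text
pics
scene [[488.64284038   0.         258.563782  ]
 [  0.         488.64284038 193.5562975 ]
 [  0.           0.           1.        ]] -0.10923414035924472 [ 1.51296634  1.96167677 -0.86007923] [  99.27349731 -227.56133269 1886.75657975]
top [[394.67940533   0.         262.63970673]
 [  0.         394.67940533 188.8062678 ]
 [  0.           0.           1.        ]] 0.04020827410290333 [ 2.1195459  -2.15298393  0.2273947 ] [  7.60916144 473.81795479 946.56394174]
{'t': 0.1, 'q': array([ 1.19611595,  0.3842027 ,  0.01635809,  1.37104066, -0.00629185,
        1.38821051, -0.04646728]), 'qd': array([-0.00119687, -0.00077151, -0.00086576, -0.00246199,  0.00037956,
        0.0011202 ,  0.00033652]), 'joint_torque': array([ 4.25731443e-03, -6.29132295e+01,  8.48038942e-01, -3.72757280e+01,
        1.67856237e-02,  1.04131291e-02,  8.76172180e-05]), 'tool_pos': array([ 191.62396421, -594.42086516,  230.35223636]), 'eef_rot': array([-8.92556830e-04,  9.87864503e-01,  1.55315492e-01, -1.55572073e-04]), 'wrist_force': array([ 0.79714787, -0.85776808,  0.41414088]), 'ft_torque': array([0.03718278, 0.04401299, 0.00343295]), 'opening': 85.0567105341002} 18.700000000000003
```

View pics/scene0.png

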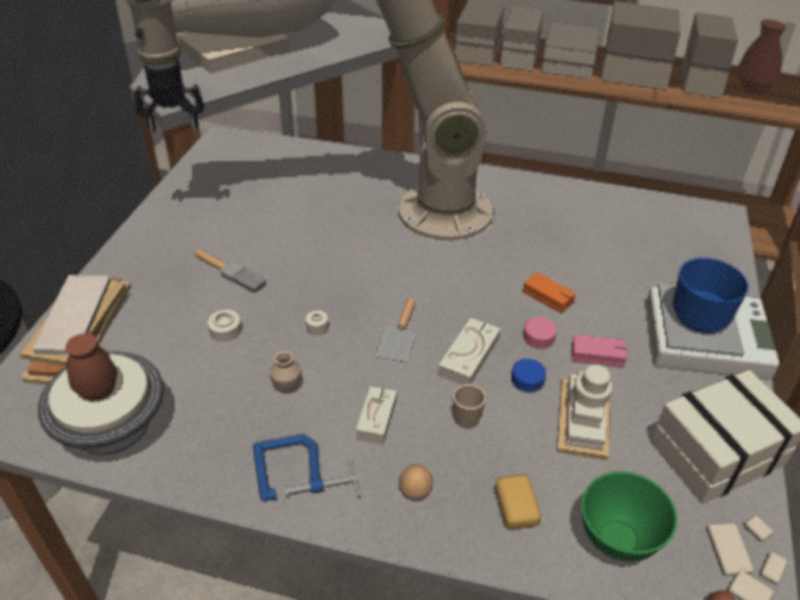

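View pics/top0.png

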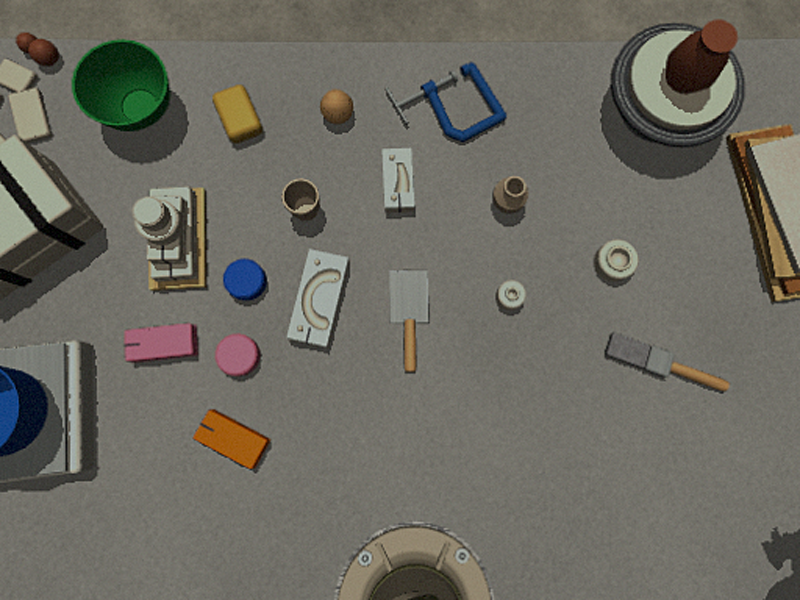

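Top view (800x600 px): the white stack is at (170,235), with the knob disc on top at (152,215). The lowers are handle (318,300), spout (398,182), knob (511,295) and bowl (617,260). The cup is at (300,198) and the vase at (512,193).

Possible mix-ups: for the spout upper, orange (230,438) and pink (160,342); for the bowl upper, blue (245,279) and pink (237,355). None of these are plaster-white, so I choose the white stack on the tan board. Next is a close crop, plus fits of the lowers.

```bash
cat > h.py <<'E'
import numpy as np, cv2
from scipy.optimize import minimize
def dist(s): return np.array([s["k1"],0,0,0,0.])
def proj(s,P):
    return cv2.projectPoints(np.float64(P).reshape(-1,1,3),s["rvec"],s["tvec"],s["K"],dist(s))[0].reshape(-1,2)
def back(s,uv,z):
    n=cv2.undistortPoints(np.float64(uv).reshape(-1,1,2),s["K"],dist(s)).reshape(-1,2)
    R=cv2.Rodrigues(s["rvec"])[0]; t=np.ravel(s["tvec"])
    d=np.c_[n,np.ones(len(n))]@R; c=-R.T@t
    return c+d*((z-c[2])/d[:,2])[:,None]
def shape(dims):
    if len(dims)==1:
        a=np.linspace(0,2*np.pi,48,endpoint=False); return np.c_[np.cos(a),np.sin(a)]*dims[0]/2
    L,W=dims; return np.array([[L,W],[-L,W],[-L,-W],[L,-W]])/2
def pts(dims,p,z0,z1):
    b=shape(dims); c,s=np.cos(p[2]),np.sin(p[2]); b=b@np.array([[c,s],[-s,c]])+p[:2]
    return [np.c_[b,np.full(len(b),z)] for z in (z0,z1)]
def draw(s,img,dims,p,z0,z1,k=1,off=(0,0),col=(0,0,255)):
    for b in pts(dims,p,z0,z1):
        q=(proj(s,b)+0.5-np.array(off))*k-0.5
        cv2.polylines(img,[np.int32(np.round(q*16))],True,col,1,cv2.LINE_AA,4)
def white(img):
    h=cv2.cvtColor(img,cv2.COLOR_BGR2HSV); return ((h[...,2]>150)&(h[...,1]<70)).astype(np.uint8)
def sil(s,dims,p,z0,z1,off,n,k=4):
    q=(proj(s,np.vstack(pts(dims,p,z0,z1)))-off+.5)*k-.5
    m=np.zeros((n*k,n*k),np.uint8)
    cv2.fillConvexPoly(m,np.int32(np.round(cv2.convexHull(np.float32(q))*16)),255,cv2.LINE_AA,4); return m/255.
def fit(s,mask,dims,p0,z0,z1,n=80,k=4):
    """mask: full-size float foreground probability"""
    c=proj(s,[[p0[0],p0[1],z1]])[0]; off=np.int32(c-n/2)
    off=np.clip(off,0,[512-n,384-n])
    t=cv2.resize(mask[off[1]:off[1]+n,off[0]:off[0]+n].astype(np.float32),None,fx=k,fy=k)
    f=lambda v:np.abs(sil(s,dims,[v[0],v[1],v[2]/50],z0,z1,off,n,k)-t).sum()
    x0=np.array([p0[0],p0[1],p0[2]*50])
    sx=np.vstack([x0,x0+[6,0,0],x0+[0,6,0],x0+[0,0,6]])
    r=minimize(f,x0,method="Nelder-Mead",options=dict(initial_simplex=sx,xatol=.05,fatol=.5,maxiter=250))
    return np.array([r.x[0],r.x[1],r.x[2]/50]),r.fun/k/k
E
python3 - <<'E'
from plant import arm
from h import *
s=arm.snapshot("top"); img=s["img"]
c=arm.snapshot("scene")
np.set_printoptions(precision=1,suppress=True)
f=lambda u,v,z:back(s,[[u*.64-.2,v*.64-.2]],z)[0]
hs=cv2.cvtColor(img,cv2.COLOR_BGR2HSV)
print("gray bench",hs[230,300],"handle",hs[200,192],hs[165,260])
for n,u,v,z in [("handle",318,300,30),("spout",398,182,30),("knob",511,295,35),("bowl",617,260,35),("cup",300,198,65),("vase",513,190,78),("Uknob",152,213,135),("Ubowl",157,220,105),("pinkdisc",237,355,30),("bluedisc",245,279,30)]:
    p=f(u,v,z); print(n,p,"r",np.hypot(*p[:2]),"scene px",proj(c,[p])[0]*1.5625)
a=cv2.resize(img[105:195,75:210],None,fx=5,fy=5,interpolation=cv2.INTER_CUBIC)[:450,:400]
b=cv2.resize(c["img"][220:310,345:425],None,fx=5,fy=5,interpolation=cv2.INTER_CUBIC)[:450,:400]
cv2.imwrite("pics/stack.png",np.hstack([a,b]))
E
```

```text
gray bench [ 15  17 118] handle [ 70   9 170] [ 19  18 114]
handle [470.8 150.   30. ] r 494.11253669664734 scene px [469.7 342.9]
spout [670.9  17.7  30. ] r 671.165076108287 scene px [377.3 404.8]
knob [ 473.9 -163.3   35. ] r 501.2604228734518 scene px [317.8 313.5]
bowl [ 530.2 -340.7   35. ] r 630.2050757443297 scene px [225.9 315.9]
cup [631.5 176.   65. ] r 655.5587207596387 scene px [468.8 393.3]
vase [ 637.3 -166.2   78. ] r 658.5732740687043 scene px [286. 354.]
Uknob [584.6 379.8 135. ] r 697.1474378903507 scene px [592.7 369.3]
Ubowl [583.5 383.8 105. ] r 698.3890983052985 scene px [591.9 381. ]
pinkdisc [384.  276.6  30. ] r 473.2613675114235 scene px [538.9 325.3]
bluedisc [507. 268.  30.] r 573.459367971728 scene px [526.8 367.3]
```

View pics/stack.png

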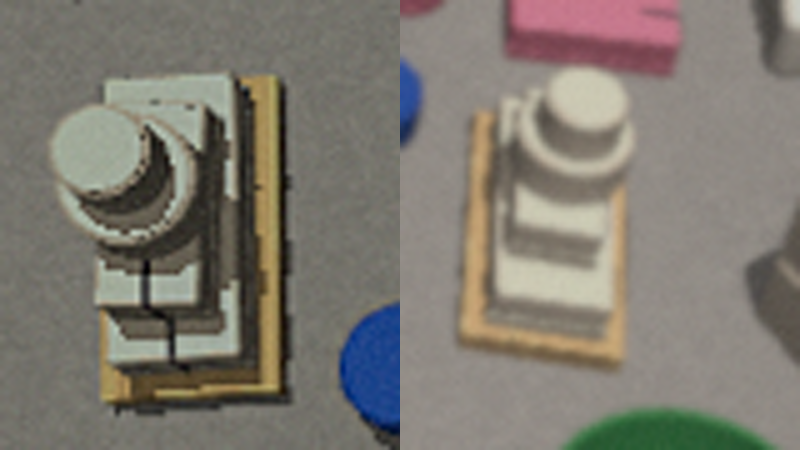

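The crop shows the white knob/bowl/spout/handle stack on the tan board. Pencil lines are at the near (-x) end, at crop px (146,280) and (170,345). Next I fit the lowers and the knob upper.

```bash
cat > m.py <<'E'
from h import *
LOW=dict(handle=((150,66),[470.8,150,-.15]),spout=((104,50),[670.9,17.7,.05]),knob=((46,),[473.9,-163.3,0]),bowl=((66,),[530.2,-340.7,0]))
def bright(img,thr=140):
    h=cv2.cvtColor(img,cv2.COLOR_BGR2HSV); m=((h[...,2]>thr)&(h[...,1]<50)).astype(np.uint8)
    cs=cv2.findContours(m,cv2.RETR_EXTERNAL,cv2.CHAIN_APPROX_NONE)[0]
    o=np.zeros_like(m); cv2.drawContours(o,[c for c in cs if cv2.contourArea(c)>60],-1,1,-1); return o
E
python3 - <<'E'
from plant import arm
from m import *
np.set_printoptions(precision=3,suppress=True)
tiles=[]
S=arm.snapshot("top"); C=arm.snapshot("scene")
hv=cv2.cvtColor(C["img"],cv2.COLOR_BGR2HSV); print("scene bench V",np.median(hv[150:200,200:250,2]))
for n,(d,p0) in LOW.items():
    for s,nm in ((S,"top"),(C,"scene")):
        m=bright(s["img"],140 if s is S else 150)
        p,e=fit(s,m,d,p0,30 if s is S else 0,30,64); print(n,nm,p,round(e,1))
        c=np.int32(proj(s,[[p[0],p[1],30]])[0])-28; c=np.clip(c,0,None)
        t=cv2.resize(s["img"][c[1]:c[1]+56,c[0]:c[0]+56],(200,200),interpolation=cv2.INTER_CUBIC)
        draw(s,t,d,p,30,30,200/56,c); tiles.append(t)
r=[np.hstack(tiles[i:i+4]) for i in (0,4)]
k=back(S,[[98/5+75-.5,150/5+105-.5]],135)[0]; print("Uknob top",k)
k2=back(C,[[ (587-400)/5+345-.5,97/5+220-.5]],135)[0]; print("Uknob scene",k2)
cv2.imwrite("pics/fit.png",np.vstack(r))
E
```

```text
scene bench V 143.0
handle top [477.238 151.192  -0.233] 74.0
handle scene [453.392 149.448  -0.216] 183.6
spout top [680.422  18.048   0.023] 145.4
spout scene [661.119  12.655   0.043] 148.5
knob top [ 478.014 -165.072    0.043] 32.5
knob scene [ 456.463 -175.198    0.233] 88.4
bowl top [ 534.878 -345.168    0.17 ] 48.5
bowl scene [ 515.901 -358.705   -0.301] 118.1
Uknob top [588.497 386.687 135.   ]
Uknob scene [592.274 387.252 135.   ]
```

View pics/fit.png

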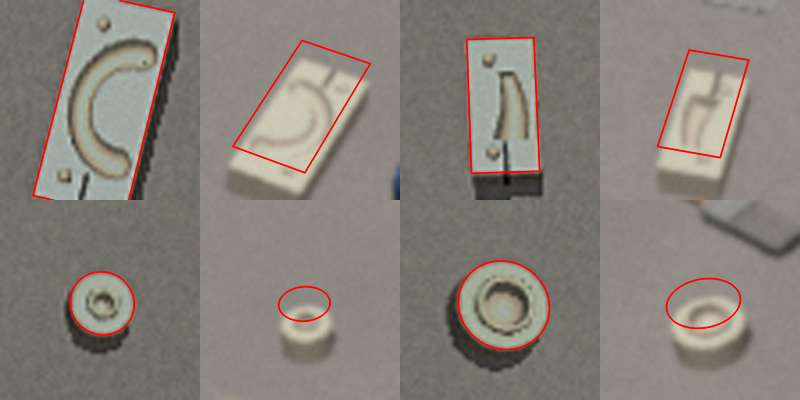

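Top-view fits hug the faces (red outlines). The scene fits were off because the threshold sat at bench level, so I refit with better thresholds and a bigger window. I also plan the approach to the knob.

Run:
```python
from plant import arm
from m import *
np.set_printoptions(precision=3,suppress=True)
S=arm.snapshot("top"); C=arm.snapshot("scene")
for n,(d,p0) in LOW.items():
    for s,nm in ((S,"top"),(C,"scene")):
        m=bright(s["img"],140 if s is S else 178)
        p,e=fit(s,m,d,p0,30,30,90); print(n,nm,p,round(e,1))
h=cv2.cvtColor(C["img"],cv2.COLOR_BGR2HSV)[...,2]; 
u=np.int32(proj(C,[[478,-165,30]])[0]); print(u,h[u[1]-6:u[1]+16:2,u[0]])
st=arm.state(); print(st["tool_pos"],st["t"])
from scipy.spatial.transform import Rotation as R
q=st["eef_rot"]; M=R.from_quat([*q[1:],q[0]]).as_matrix(); print(M)
```

```text
handle top [477.231 151.078  -0.233] 74.3
handle scene [476.368 151.148  -0.233] 93.2
spout top [680.236  18.03    0.026] 143.1
spout scene [680.636  17.749   0.038] 130.3
knob top [ 477.986 -164.944    0.087] 33.3
knob scene [ 481.25  -165.352   -0.053] 21.3
bowl top [ 535.083 -345.138    0.16 ] 48.5
bowl scene [ 537.175 -344.663   -0.021] 32.8
[202 202] [141 160 167 148 174 195 174 119 121 128 145]
[ 191.716 -594.772  231.125] 0.4
[[ 0.952  0.307 -0.   ]
 [ 0.307 -0.952  0.   ]
 [ 0.    -0.    -1.   ]]
```

Both cameras agree to 1–3 mm. I head for the knob on the stack at about (590, 387), high up and around the base, squaring the jaws to world y.

Request:
step_arm([
  [0.085,0.308,0.245,0,0,0,-6],
  [0.085,0.308,0.245,0,0,0,-12],
  [0.085,0.308,0.245,0,0,0,-18],
  [0.085,0.308,0.245,0,0,0,-18],
  [0.085,0.308,0.245,0,0,0,-18],
  [0.085,0.308,0.245,0,0,0,-18],
  [0.085,0.308,0.245,0,0,0,-18],
  [0.085,0.398,0.595,0,0,0,-18],
  [0.085,0.398,0.595,0,0,0,-18],
  [0.085,0.398,0.595,0,0,0,-18],
  [0.085,0.398,0.595,0,0,0,-18],
  [0.085,0.398,0.595,0,0,0,-18],
  [0.085,0.398,0.595,0,0,0,-18],
  [0.085,0.398,0.782,0,0,0,-18],
  [0.085,0.398,0.882,0,0,0,-18],
  [0.085,0.398,0.882,0,0,0,-18],
  [0.085,0.398,0.882,0,0,0,-18],
  [0.085,0.398,0.882,0,0,0,-18],
  [0.085,0.398,0.882,0,0,0,-18],
  [0.085,0.398,0.882,0,0,0,-18],
])

```text
t: 2.4
tool_pos: [587.5, 258.7, 231.4]
eef_rot: [-0.0, 1.0, -0.001, 0.0]
wrist_force: [1.0, 0.3, -0.4]
opening: 84.9
```

Request:
step_arm([
  [0.085,0.0025,0.128,0,0,0,0],
  [0.085,0.0025,0.128,0,0,0,0],
  [0.085,0.0025,0.128,0,0,0,0],
  [0.085,0.0025,0.128,-0.05,0,0,0],
  [0.085,0.0025,0.128,-0.09,0,0,0],
  [0.085,0.0025,0.128,-0.124,0,0,0],
  [0.085,0.0025,0.128,-0.124,0,0,0],
  [0.04,0.0025,0.128,-0.124,0,0,0],
  [0.04,0.0025,0.128,-0.124,0,0,0],
  [0.04,0.0025,0.128,-0.124,0,0,0],
  [0.04,0.0025,0.128,-0.124,0,0,0],
  [0.04,0.0025,0.128,-0.124,0,0,0],
  [0.04,0.0025,0.128,-0.124,0,0,0],
])

```text
t: 3.7
tool_pos: [591.4, 387.8, 110.9]
eef_rot: [-0.002, 1.0, -0.002, 0.003]
wrist_force: [-0.3, 0.1, 6.6]
opening: 44.5
```

Request:
step_arm([
  [0.04,0,0,0.03,0,0,0],
  [0.04,0,0,0.07,0,0,0],
  [0.04,0,0,0.09,0,0,0],
  [0.04,0,0,0.09,0,0,0],
  [0.04,-0.026,-0.128,0.09,0,0,0],
  [0.04,-0.026,-0.128,0.09,0,0,0],
  [0.04,-0.026,-0.128,0.09,0,0,0],
  [0.04,-0.111,-0.552,0.09,0,0,0],
  [0.04,-0.111,-0.552,0.09,0,0,0],
  [0.04,-0.111,-0.552,0.09,0,0,0],
  [0.04,-0.111,-0.552,0.09,0,0,0],
  [0.04,-0.111,-0.552,0.09,0,0,0],
  [0.04,-0.111,-0.552,0.09,0,0,0],
  [0.04,-0.111,-0.552,0.09,0,0,0],
  [0.04,-0.111,-0.552,0.09,0,0,0],
  [0.04,-0.111,-0.552,0.09,0,0,0],
  [0.04,-0.111,-0.552,0.09,0,0,0],
])

```text
t: 5.4
tool_pos: [478.4, -170.4, 200.9]
eef_rot: [-0.001, 1.0, -0.006, 0.002]
wrist_force: [1.4, 0.4, -0.8]
opening: 44.3
```

Run:
```python
from plant import arm
from m import *
S=arm.snapshot("top"); C=arm.snapshot("scene")
t=arm.state()["tool_pos"]; print(t, arm.state()["wrist_force"],arm.state()["opening"])
u=np.int32(proj(C,[t])[0]); print(u)
a=cv2.resize(C["img"][u[1]-40:u[1]+50,u[0]-40:u[0]+40],(400,450),interpolation=cv2.INTER_CUBIC)
a2=S["img"][105:195,75:155]; b=cv2.resize(a2,(400,450),interpolation=cv2.INTER_CUBIC)
cv2.imwrite("pics/p5.png",np.hstack([a,b]))
m=bright(C["img"],178); 
h=cv2.cvtColor(S["img"],cv2.COLOR_BGR2HSV)
print(u-40)
```

```text
[ 480.10278548 -164.63262196  200.95008376] [-0.24845415  0.86606855  0.28460959] 44.1185467951146
[199 160]
[159 120]
```

View pics/p5.png

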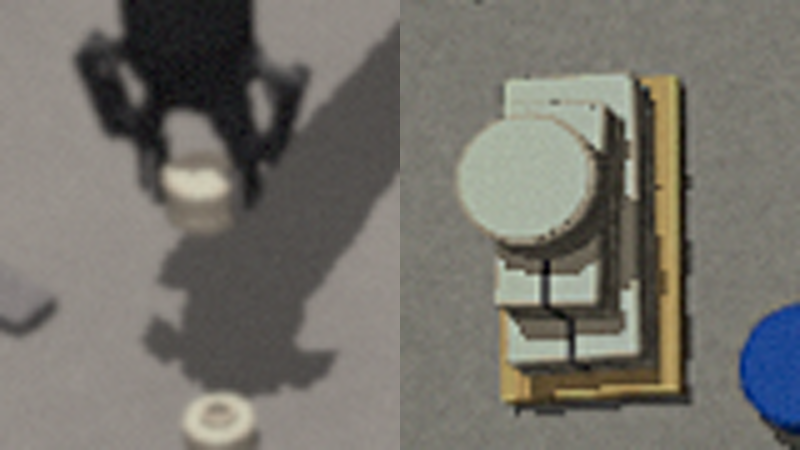

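The knob is held level at scene crop (195,190), right above its lower at (218,420). The bowl is now topmost on the stack, centred at crop (527,180). I lower the knob gently.

Request:
step_arm([
  [0.04,-0.0005,0,-0.05,0,0,0],
  [0.04,-0.0005,0,-0.1,0,0,0],
  [0.04,-0.0005,0,-0.14,0,0,0],
  [0.04,-0.0005,0,-0.15,0,0,0],
  [0.04,-0.0005,0,-0.156,0,0,0],
  [0.04,-0.0005,0,-0.16,0,0,0],
  [0.04,-0.0005,0,-0.163,0,0,0],
  [0.04,-0.0005,0,-0.163,0,0,0],
  [0.04,-0.0005,0,-0.163,0,0,0],
])

```text
t: 6.4
tool_pos: [480.3, -164.9, 39.0]
eef_rot: [-0.002, 1.0, -0.003, 0.004]
wrist_force: [0.3, 0.3, -0.7]
opening: 43.9
```

Request:
step_arm([
  [0.04,-0.0007,0,-0.002,0,0,0],
  [0.04,-0.0007,0,-0.004,0,0,0],
  [0.04,-0.0007,0,-0.005,0,0,0],
  [0.04,-0.0007,0,-0.006,0,0,0],
  [0.04,-0.0007,0,-0.006,0,0,0],
])

```text
t: 6.9
tool_pos: [480.3, -165.2, 35.7]
eef_rot: [-0.001, 1.0, -0.003, 0.004]
wrist_force: [-10.9, 2.5, 28.5]
opening: 43.8
```

Contact at TCP z 35.7, which matches shut (riding on the ring would be about 41). I release, then squeeze both halves at the joint to flush the edges.

Request:
step_arm([
  [0.04,-0.0007,0,0.001,0,0,0],
  [0.085,-0.0007,0,0.001,0,0,0],
  [0.085,-0.0007,0,0.001,0,0,0],
  [0.085,-0.0007,0,0.001,0,0,0],
  [0.085,-0.0007,0,-0.014,0,0,0],
  [0.085,-0.0007,0,-0.025,0,0,0],
  [0.085,-0.0007,0,-0.025,0,0,0],
  [0.04,-0.0007,0,-0.025,0,0,0],
  [0.04,-0.0007,0,-0.025,0,0,0],
  [0.04,-0.0007,0,-0.025,0,0,0],
  [0.04,-0.0007,0,-0.025,0,0,0],
  [0.04,-0.0007,0,-0.025,0,0,0],
  [0.085,-0.0007,0,-0.025,0,0,0],
  [0.085,-0.0007,0,-0.025,0,0,0],
  [0.085,-0.0007,0,-0.025,0,0,0],
])

```text
t: 8.4
tool_pos: [479.4, -165.0, 10.5]
eef_rot: [-0.001, 1.0, -0.003, 0.004]
wrist_force: [0.0, 0.5, 0.3]
opening: 84.3
```

Run:
```python
from plant import arm
from m import *
np.set_printoptions(precision=3,suppress=True)
s=arm.state(); print(s["q"],s["tool_pos"],s["wrist_force"],s["opening"],s["t"])
C=arm.snapshot("scene"); u=np.int32(proj(C,[[480,-165,45]])[0])
cv2.imwrite("pics/p6.png",cv2.resize(C["img"][u[1]-40:u[1]+40,u[0]-40:u[0]+40],(480,480),interpolation=cv2.INTER_CUBIC))
```

```text
[ 0.449  0.37  -0.208  1.935  0.095  0.839 -1.384] [ 479.434 -165.007   10.511] [0.008 0.458 0.28 ] 84.26422617326965 8.4
```

View pics/p6.png

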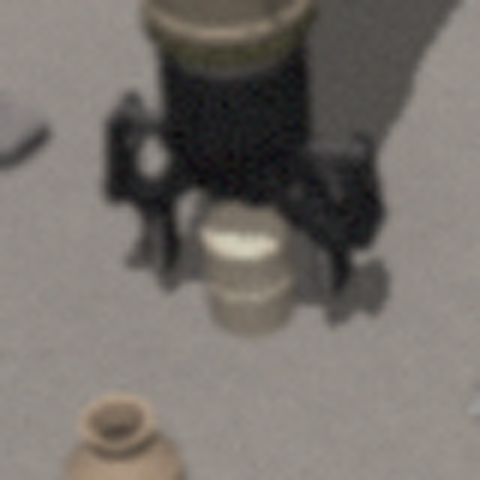

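A bright ledge at crop (250,293) suggests the upper sits slightly toward -x. I squeeze along x with a quarter turn.

Request:
step_arm([
  [0.085,0,0,0,0,0,8.5],
  [0.085,0,0,0,0,0,17],
  [0.085,0,0,0,0,0,25],
  [0.085,0,0,0,0,0,33],
  [0.085,0,0,0,0,0,41],
  [0.085,0,0,0,0,0,50],
  [0.085,0,0,0,0,0,58],
  [0.085,0,0,0,0,0,66],
  [0.085,0,0,0,0,0,74],
  [0.085,0,0,0,0,0,82],
  [0.085,0,0,0,0,0,90],
  [0.085,0,0,0,0,0,90],
  [0.04,0,0,0,0,0,90],
  [0.04,0,0,0,0,0,90],
  [0.04,0,0,0,0,0,90],
  [0.04,0,0,0,0,0,90],
  [0.04,0,0,0,0,0,90],
  [0.085,0,0,0,0,0,90],
  [0.085,0,0,0,0,0,90],
  [0.085,0,0,0,0,0,90],
])

```text
t: 10.45
tool_pos: [479.4, -165.0, 10.4]
eef_rot: [-0.004, 0.709, 0.705, 0.002]
wrist_force: [-0.7, -0.0, -0.2]
opening: 84.7
```

Request:
step_arm([
  [0.085,0,0,0.05,0,0,90],
  [0.085,0,0,0.1,0,0,0],
  [0.085,0,0,0.14,0,0,-8],
  [0.085,0.03,0.15,0.19,0,0,-16],
  [0.085,0.03,0.15,0.19,0,0,-25],
  [0.085,0.03,0.15,0.19,0,0,-33],
  [0.085,0.07,0.35,0.19,0,0,-41],
  [0.085,0.07,0.35,0.19,0,0,-50],
  [0.085,0.07,0.35,0.19,0,0,-58],
  [0.085,0.07,0.35,0.19,0,0,-66],
  [0.085,0.07,0.35,0.19,0,0,-74],
  [0.085,0.07,0.35,0.19,0,0,-82],
  [0.085,0.07,0.35,0.19,0,0,-90],
  [0.085,0.07,0.35,0.19,0,0,-90],
  [0.085,0.07,0.35,0.19,0,0,-90],
])

```text
t: 11.95
tool_pos: [549.2, 185.3, 200.1]
eef_rot: [-0.001, 1.0, -0.003, 0.004]
wrist_force: [0.8, -0.4, -1.4]
opening: 85.2
```

Run:
```python
from plant import arm
from m import *
np.set_printoptions(precision=3,suppress=True)
s=arm.state(); print(s["tool_pos"],s["opening"],s["t"])
S=arm.snapshot("top"); C=arm.snapshot("scene")
m=bright(S["img"]); 
# knob closed: fit full at z 60
for cam,thr in ((S,140),(C,178)):
    print("knob top",fit(cam,bright(cam["img"],thr),(46,),[479,-165,0],60,60,50))
for cam,thr in ((S,140),(C,178)):
    u=np.int32(proj(cam,[[480,-165,30]])[0]); 
    t=cv2.resize(cam["img"][u[1]-25:u[1]+25,u[0]-25:u[0]+25],(350,350),interpolation=cv2.INTER_CUBIC)
    u2=np.int32(proj(cam,[[585,383,95]])[0])
    t2=cv2.resize(cam["img"][u2[1]-35:u2[1]+35,u2[0]-35:u2[0]+35],(350,350),interpolation=cv2.INTER_CUBIC)
    print(u2-35)
    cv2.imwrite(f"pics/_{thr}.png",np.vstack([t,t2])[:600] if 0 else np.hstack([t,t2]))
cv2.imwrite("pics/p7.png",cv2.resize(np.vstack([cv2.imread("pics/_140.png"),cv2.imread("pics/_178.png")]),(600,600)))
```

```text
[549.177 185.269 200.066] 85.23925125257793 11.95
knob top (array([ 480.144, -162.431,    0.051]), np.float64(57.58835018382352))
knob top (array([ 483.405, -162.107,    0.105]), np.float64(19.981579350490193))
[ 67 106]
[342 211]
```

View pics/p7.png

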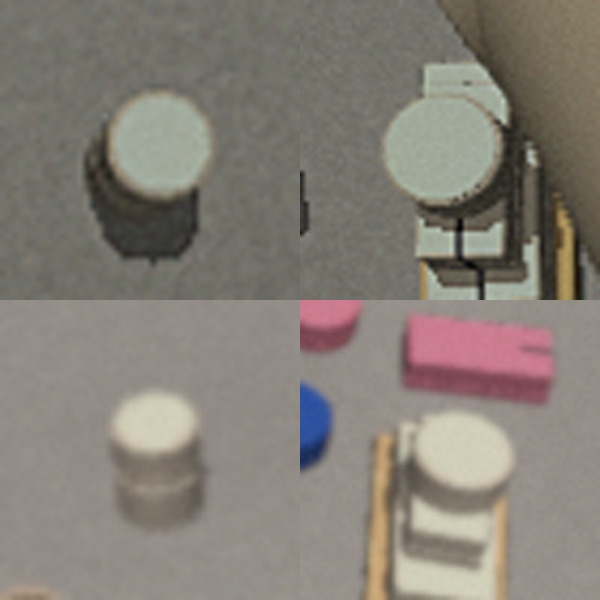

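Run:
```python
from plant import arm
from m import *
np.set_printoptions(precision=3,suppress=True)
S=arm.snapshot("top"); C=arm.snapshot("scene")
m=bright(S["img"]); tiles=[]
for cam,thr in ((S,140),(C,178)):
    u=np.int32(proj(cam,[[480,-165,30]])[0])-16
    t=cv2.resize(cam["img"][u[1]:u[1]+32,u[0]:u[0]+32],(400,400),interpolation=cv2.INTER_CUBIC)
    draw(cam,t,(46,),[480,-165,0],0,30,12.5,u); draw(cam,t,(46,),[480,-165,0],60,60,12.5,u,(255,0,0)); tiles.append(t)
cv2.imwrite("pics/p8.png",np.hstack(tiles))
b=back(S,[[437/600*140/1-70+67-.5 if 0 else 67+(442-300)/300*70-.5,106+150/300*70-.5]],105); print("bowl top cam",b)
b=back(C,[[342+(463-300)/300*70-.5,211+(453-300)/300*70-.5]],105); print("bowl scene",b)
```

```text
bowl top cam [[583.732 385.304 105.   ]]
bowl scene [[591.718 386.421 105.   ]]
```

View pics/p8.png

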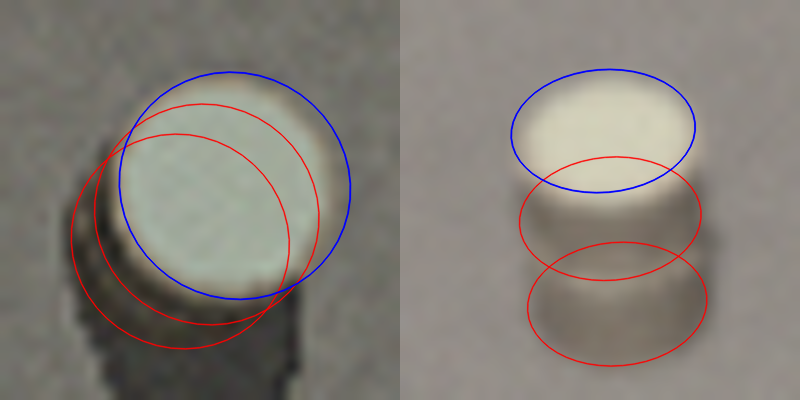

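The overlay roughly matches: the predicted stack axis agrees within about 1 px, and bevel shading biases the bright face. The double squeeze should leave it flush; I'll re-check later. Next is the bowl upper at about (587,386).

Request:
step_arm([
  [0.085,0.038,0.2,0,0,0,0],
  [0.085,0.038,0.2,0,0,0,0],
  [0.085,0.038,0.2,0,0,0,0],
  [0.085,0.038,0.2,0,0,0,0],
  [0.085,0.038,0.2,-0.03,0,0,0],
  [0.085,0.038,0.2,-0.07,0,0,0],
  [0.085,0.038,0.2,-0.105,0,0,0],
  [0.085,0.038,0.2,-0.125,0,0,0],
  [0.085,0.038,0.2,-0.125,0,0,0],
  [0.085,0.038,0.2,-0.125,0,0,0],
  [0.06,0.038,0.2,-0.125,0,0,0],
  [0.06,0.038,0.2,-0.125,0,0,0],
  [0.06,0.038,0.2,-0.125,0,0,0],
  [0.06,0.038,0.2,-0.125,0,0,0],
  [0.06,0.038,0.2,-0.125,0,0,0],
])

```text
t: 13.65
tool_pos: [588.6, 385.9, 78.5]
eef_rot: [-0.003, 1.0, -0.002, 0.006]
wrist_force: [0.0, 0.2, 6.1]
opening: 64.2
```

Request:
step_arm([
  [0.06,0,0,0.03,0,0,0],
  [0.06,0,0,0.07,0,0,0],
  [0.06,0,0,0.11,0,0,0],
  [0.06,0,-0.03,0.12,0,0,0],
  [0.06,-0.053,-0.731,0.12,0,0,0],
  [0.06,-0.053,-0.731,0.12,0,0,0],
  [0.06,-0.053,-0.731,0.12,0,0,0],
  [0.06,-0.053,-0.731,0.12,0,0,0],
  [0.06,-0.053,-0.731,0.12,0,0,0],
  [0.06,-0.053,-0.731,0.12,0,0,0],
  [0.06,-0.053,-0.731,0.12,0,0,0],
  [0.06,-0.053,-0.731,0.12,0,0,0],
  [0.06,-0.053,-0.731,0.12,0,0,0],
  [0.06,-0.053,-0.731,0.12,0,0,0],
  [0.06,-0.053,-0.731,0.12,0,0,0],
  [0.06,-0.053,-0.731,0.12,0,0,0],
  [0.06,-0.053,-0.731,0.12,0,0,0],
  [0.06,-0.053,-0.731,0.12,0,0,0],
  [0.06,-0.053,-0.731,0.12,0,0,0],
  [0.06,-0.053,-0.731,0.12,0,0,0],
])

```text
t: 15.65
tool_pos: [534.9, -347.3, 198.9]
eef_rot: [-0.002, 1.0, -0.004, 0.006]
wrist_force: [0.5, 0.5, -1.0]
opening: 63.8
```

Request:
step_arm([
  [0.06,0.001,0.002,-0.05,0,0,0],
  [0.06,0.001,0.002,-0.1,0,0,0],
  [0.06,0.001,0.002,-0.14,0,0,0],
  [0.06,0.001,0.002,-0.153,0,0,0],
  [0.06,0.001,0.002,-0.156,0,0,0],
  [0.06,0.001,0.002,-0.158,0,0,0],
  [0.06,0.001,0.002,-0.16,0,0,0],
  [0.06,0.001,0.002,-0.161,0,0,0],
  [0.06,0.001,0.002,-0.161,0,0,0],
])

```text
t: 16.55
tool_pos: [536.5, -345.7, 39.1]
eef_rot: [-0.002, 1.0, -0.004, 0.007]
wrist_force: [0.1, 0.8, -1.0]
opening: 63.2
```

Request:
step_arm([
  [0.06,0,0,-0.002,0,0,0],
  [0.06,0,0,-0.003,0,0,0],
  [0.06,0,0,-0.004,0,0,0],
  [0.06,0,0,-0.005,0,0,0],
  [0.06,0,0,-0.006,0,0,0],
  [0.06,0,0,-0.006,0,0,0],
])

```text
t: 17.15
tool_pos: [536.5, -345.7, 33.5]
eef_rot: [-0.002, 1.0, -0.004, 0.007]
wrist_force: [-1.5, 1.2, 3.2]
opening: 63.8
```

Contact is at 33.5, as predicted for shut. I release and squeeze at the joint.

Request:
step_arm([
  [0.085,0,0,0,0,0,0],
  [0.085,0,0,0,0,0,0],
  [0.085,0,0,0,0,0,0],
  [0.085,0,0,-0.014,0,0,0],
  [0.085,0,0,-0.026,0,0,0],
  [0.085,0,0,-0.026,0,0,0],
  [0.06,0,0,-0.026,0,0,0],
  [0.06,0,0,-0.026,0,0,0],
  [0.06,0,0,-0.026,0,0,0],
  [0.06,0,0,-0.026,0,0,0],
  [0.06,0,0,-0.026,0,0,0],
])

```text
t: 18.25
tool_pos: [536.6, -345.8, 7.7]
eef_rot: [-0.001, 1.0, -0.004, 0.007]
wrist_force: [0.6, -0.5, 0.2]
opening: 65.0
```

Request:
step_arm([
  [0.085,0,0,0,0,0,0],
  [0.085,0,0,0,0,0,0],
  [0.085,0,0,0,0,0,0],
  [0.085,0,0,0,0,0,8.5],
  [0.085,0,0,0,0,0,17],
  [0.085,0,0,0,0,0,25],
  [0.085,0,0,0,0,0,33],
  [0.085,0,0,0,0,0,41],
  [0.085,0,0,0,0,0,50],
  [0.085,0,0,0,0,0,58],
  [0.085,0,0,0,0,0,66],
  [0.085,0,0,0,0,0,74],
  [0.085,0,0,0,0,0,82],
  [0.085,0,0,0,0,0,90],
  [0.085,0,0,0,0,0,90],
  [0.06,0,0,0,0,0,90],
  [0.06,0,0,0,0,0,90],
  [0.06,0,0,0,0,0,90],
  [0.06,0,0,0,0,0,90],
  [0.06,0,0,0,0,0,90],
])

```text
t: 20.25
tool_pos: [536.6, -346.0, 8.1]
eef_rot: [-0.006, 0.71, 0.704, 0.004]
wrist_force: [-1.1, -0.1, 4.5]
opening: 64.4
```

Openings of 65.0 and 64.4 mm match the single disc (64.2), so the bowl is flush. I open, rise, and measure spout and handle uppers.

Request:
step_arm([
  [0.085,0,0,0,0,0,0],
  [0.085,0,0,0,0,0,0],
  [0.085,0,0,0,0,0,0],
  [0.085,0,0,0.05,0,0,0],
  [0.085,0,0,0.1,0,0,0],
  [0.085,0,0,0.15,0,0,-8],
  [0.085,0,0.05,0.19,0,0,-16],
  [0.085,0.005,0.1,0.19,0,0,-25],
  [0.085,0.01,0.15,0.19,0,0,-33],
  [0.085,0.015,0.2,0.19,0,0,-41],
  [0.085,0.02,0.25,0.19,0,0,-50],
  [0.085,0.025,0.3,0.19,0,0,-58],
  [0.085,0.03,0.3,0.19,0,0,-66],
  [0.085,0.03,0.3,0.19,0,0,-74],
  [0.085,0.03,0.3,0.19,0,0,-82],
  [0.085,0.03,0.3,0.19,0,0,-90],
  [0.085,0.03,0.3,0.19,0,0,-90],
])

```text
t: 21.95
tool_pos: [566.6, -45.6, 198.1]
eef_rot: [-0.001, 1.0, -0.006, 0.007]
wrist_force: [0.4, -0.0, 1.4]
opening: 84.6
```

```bash
cat > ov.py <<'E'
from m import *
def overlay(cams,items,name,ctr,n=60,px=400):
    tiles=[]
    for cam in cams:
        u=np.clip(np.int32(proj(cam,[ctr])[0])-n//2,0,None)
        t=cv2.resize(cam["img"][u[1]:u[1]+n,u[0]:u[0]+n],(px,px),interpolation=cv2.INTER_CUBIC)
        for d,p,z,col in items: draw(cam,t,d,p,z,z,px/n,u,col)
        tiles.append(t); print(name,"crop origin",u,"scale",px/n)
    return np.hstack(tiles)
E
python3 - <<'E'
from plant import arm
from ov import *
np.set_printoptions(precision=3,suppress=True)
s=arm.state(); print(s["tool_pos"],s["opening"],s["t"])
S=arm.snapshot("top"); C=arm.snapshot("scene")
for d,p0,z in (((104,50),[585,385,0.0],75),((150,66),[585,378,0.0],45)):
  for cam,thr in ((S,140),(C,178)):
    p,e=fit(cam,bright(cam["img"],thr),d,p0,z,z,80); print(d,p,e)
for n,d,p0 in (("knob",46,[480,-163,0]),("bowl",66,[537,-346,0])):
  for cam,thr in ((S,140),(C,178)): print(n,fit(cam,bright(cam["img"],thr),(d,),p0,60,60,50))
a=overlay((S,C),[((104,50),[586,385,0],75,(0,0,255))],"stack",[585,383,60])
b=overlay((S,C),[((66,),[536.6,-346,0],z,(0,0,255)) for z in (0,30,60)],"bowl",[536,-346,30],40,200)
c=overlay((S,C),[((46,),[479.4,-165,0],z,(0,0,255)) for z in (0,30,60)],"knob",[480,-165,30],40,200)
cv2.imwrite("pics/p9.png",np.vstack([a,np.hstack([b,c])]))
E
```

```text
[566.582 -45.588 198.077] 84.58636114678792 21.95
(104, 50) [591.778 384.636  -0.009] 327.8035539215686
(104, 50) [584.397 386.322   0.043] 232.33779105392156
(150, 66) [585.22  387.177   0.052] 518.8653799019608
(150, 66) [584.659 385.475   0.08 ] 357.43443627450984
knob (array([ 596.444, -163.222,   -1.013]), np.float64(0.0))
knob (array([ 483.883, -161.921,    0.059]), np.float64(22.226485906862745))
bowl (array([ 536.895, -342.239,    0.018]), np.float64(59.73824295343137))
bowl (array([ 540.525, -341.884,   -0.073]), np.float64(28.929564950980392))
stack crop origin [ 77 115] scale 6.666666666666667
stack crop origin [345 225] scale 6.666666666666667
bowl crop origin [375 144] scale 5.0
bowl crop origin [122 184] scale 5.0
knob crop origin [307 166] scale 5.0
knob crop origin [182 182] scale 5.0
```

View pics/p9.png

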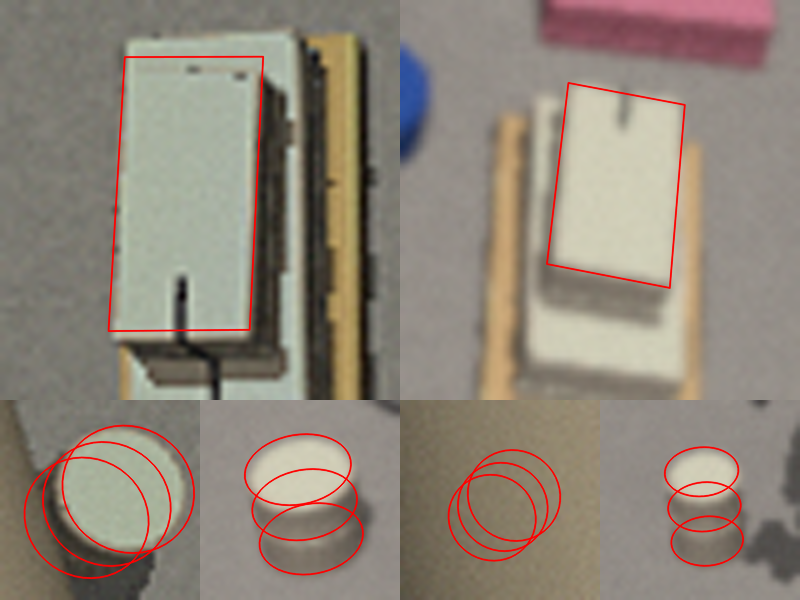

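The bowl and knob overlays show upper and lower aligned with the same small camera bias, so both are flush. The spout upper lies at about (584.5,384.5), yaw ~0, with its pencil mark at the near end, top crop (182,290). I check clearance to the striped box at top px (100,228) before lowering the open fingers.

Run:
```python
from plant import arm
from h import *
np.set_printoptions(precision=1,suppress=True)
S=arm.snapshot("top"); C=arm.snapshot("scene")
for z in (0,40,80,120):
    print(z,back(S,[[100*.64,228*.64],[83*.64,247*.64]],z)[:,:2].ravel(),back(C,[[656*.64,430*.64],[712*.64,495*.64]],z)[:,:2].ravel())
print(arm.state()["q"])
```

```text
0 [603.1 516.5 570.5 541.5] [574.2 521.3 696.2 619.8]
40 [590.8 497.3 559.5 521.3] [609.7 512.  727.2 606.9]
80 [578.6 478.1 548.5 501.2] [645.1 502.7 758.2 594. ]
120 [566.3 458.9 537.6 481. ] [680.6 493.4 789.1 581.1]
[ 0.5  0.3 -0.6  1.6  0.2  1.3 -1.7]
```

Request:
step_arm([
  [0.085,0.018,0.35,0,0,0,0],
  [0.085,0.018,0.35,0,0,0,0],
  [0.085,0.018,0.35,0,0,0,0],
  [0.085,0.018,0.35,0,0,0,0],
  [0.085,0.018,0.35,0,0,0,0],
  [0.085,0.018,0.35,0,0,0,0],
  [0.085,0.018,0.35,0,0,0,0],
  [0.085,0.018,0.43,0,0,0,0],
  [0.085,0.018,0.43,0,0,0,0],
  [0.085,0.018,0.43,0,0,0,0],
  [0.085,0.018,0.43,-0.05,0,0,0],
  [0.085,0.018,0.43,-0.08,0,0,0],
])

```text
t: 23.35
tool_pos: [584.5, 383.1, 115.6]
eef_rot: [-0.001, 1.0, -0.002, 0.007]
wrist_force: [0.3, -1.2, -1.3]
opening: 84.8
```

Request:
step_arm([
  [0.085,0,0.001,-0.03,0,0,0],
  [0.085,0,0.001,-0.055,0,0,0],
  [0.085,0,0.001,-0.067,0,0,0],
  [0.085,0,0.001,-0.067,0,0,0],
  [0.045,0,0.001,-0.067,0,0,0],
  [0.045,0,0.001,-0.067,0,0,0],
  [0.045,0,0.001,-0.067,0,0,0],
  [0.045,0,0.001,-0.067,0,0,0],
  [0.045,0,0.001,-0.067,0,0,0],
  [0.045,0,0.001,-0.067,0,0,0],
])

```text
t: 24.35
tool_pos: [585.5, 384.9, 50.9]
eef_rot: [-0.002, 1.0, -0.002, 0.008]
wrist_force: [0.0, -0.7, 6.6]
opening: 48.7
```

Request:
step_arm([
  [0.045,0,0,0.03,0,0,0],
  [0.045,0,0,0.07,0,0,0],
  [0.045,0,0,0.11,0,0,0],
  [0.045,0.01,-0.03,0.13,0,0,0],
  [0.045,0.0955,-0.367,0.13,0,0,1.7],
  [0.045,0.0955,-0.367,0.13,0,0,1.7],
  [0.045,0.0955,-0.367,0.13,0,0,1.7],
  [0.045,0.0955,-0.367,0.13,0,0,1.7],
  [0.045,0.0955,-0.367,0.13,0,0,1.7],
  [0.045,0.0955,-0.367,0.13,0,0,1.7],
  [0.045,0.0955,-0.367,0.13,0,0,1.7],
  [0.045,0.0955,-0.367,0.13,0,0,1.7],
  [0.045,0.0955,-0.367,0.13,0,0,1.7],
  [0.045,0.0955,-0.367,0.13,0,0,1.7],
  [0.045,0.0955,-0.367,0.13,0,0,1.7],
])

```text
t: 25.85
tool_pos: [680.7, 20.4, 181.3]
eef_rot: [-0.003, 1.0, 0.014, 0.008]
wrist_force: [0.3, -0.5, -1.9]
opening: 48.8
```

Run:
```python
from plant import arm
from ov import *
np.set_printoptions(precision=3,suppress=True)
s=arm.state(); t=s["tool_pos"]; print(t,s["opening"],s["t"],s["eef_rot"])
S=arm.snapshot("top"); C=arm.snapshot("scene")
z=t[2]-5.9
a=overlay((C,),[((104,50),[t[0]-1,t[1],0.03],z,(0,0,255)),((104,50),[t[0]-1,t[1],0.03],z+30,(0,0,255)),((104,50),[680.4,18,.03],30,(255,0,0))],"held",[t[0],t[1],110],90,600)
# handle upper now exposed
for cam,thr in ((S,140),(C,178)): print("handleU",fit(cam,bright(cam["img"],thr),(150,66),[583,380,0],45,45,84))
b=overlay((S,),[((150,66),[583,380,0],45,(0,0,255))],"hu",[583,380,45],84,300)
b=np.vstack([b,overlay((C,),[((150,66),[583,380,0],45,(0,0,255))],"hu",[583,380,45],84,300)])[:600,:200+100]
cv2.imwrite("pics/p10.png",np.hstack([a[:,50:550],b]))
```

```text
[680.706  20.406 181.287] 48.84144979690229 25.85 [-0.003  1.     0.014  0.008]
held crop origin [196 197] scale 6.666666666666667
handleU (array([584.402, 385.215,   0.062]), np.float64(136.4030024509804))
handleU (array([586.133, 387.092,   0.057]), np.float64(119.67439491421568))
hu crop origin [ 68 106] scale 3.5714285714285716
hu crop origin [331 215] scale 3.5714285714285716
```

View pics/p10.png

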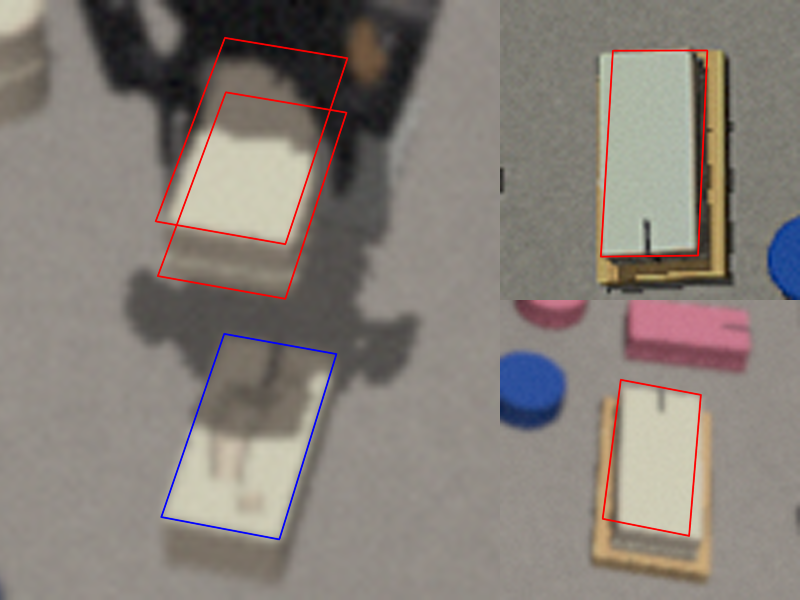

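The held spout upper, scene crop (235,190), is aligned in yaw. Against the drawn pose it shows the same camera-to-tool bias as the squeezed discs (+2 in x, +3.5 in y), so I correct y. I descend to just above the natches and compare edges directly there.

Also from this view: handle upper at about (585,386), yaw 0.06, its pencil line at the near end, top tile (647,237).

Request:
step_arm([
  [0.045,0.0005,-0.005,-0.04,0,0,0],
  [0.045,0.0005,-0.005,-0.08,0,0,0],
  [0.045,0.0005,-0.005,-0.115,0,0,0],
  [0.045,0.0005,-0.005,-0.132,0,0,0],
  [0.045,0.0005,-0.005,-0.135,0,0,0],
  [0.045,0.0005,-0.005,-0.135,0,0,0],
  [0.045,0.0005,-0.005,-0.135,0,0,0],
])

```text
t: 26.65
tool_pos: [682.8, 15.4, 48.7]
eef_rot: [-0.002, 1.0, 0.014, 0.01]
wrist_force: [0.1, 0.2, -1.9]
opening: 49.0
```

Run:
```python
from plant import arm
from ov import *
np.set_printoptions(precision=3,suppress=True)
s=arm.state(); t=s["tool_pos"]; print(t,s["opening"],s["t"],s["wrist_force"],s["eef_rot"])
S=arm.snapshot("top"); C=arm.snapshot("scene")
z=t[2]-5.9; p=[t[0]-3.2+2.2,t[1]+3.4,0.03]
it=[((104,50),p,z,(0,0,255)),((104,50),p,z+30,(0,0,255)),((104,50),[680.4,18,.03],30,(255,0,0)),((104,50),[680.4,18,.03],0,(255,0,0))]
a=np.hstack([overlay((k,),it,"held",[t[0],t[1],z],n,400) for k,n in ((S,60),(C,60))])
cv2.imwrite("pics/p11.png",a)
```

```text
[682.845  15.364  48.684] 48.97613804117597 26.65 [ 0.053  0.205 -1.932] [-0.002  1.     0.014  0.01 ]
held crop origin [225  80] scale 6.666666666666667
held crop origin [209 229] scale 6.666666666666667
```

View pics/p11.png

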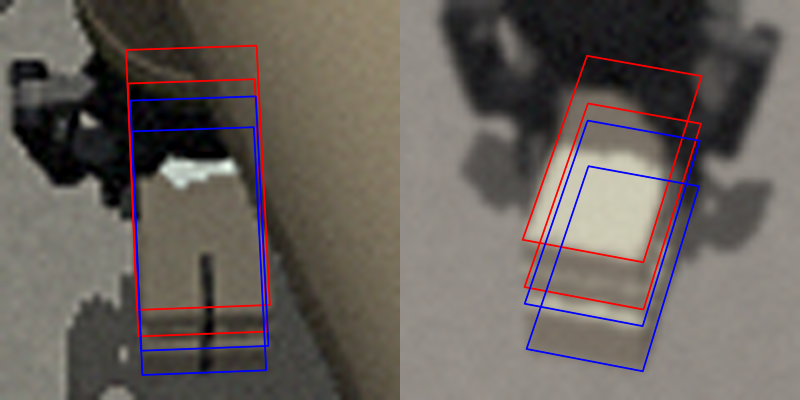

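Edges line up within about 1 mm in both views: near-end edges at top crop y≈312/335/347, and the lit ledge in the scene crop at (590,310). I lower with the small correction of −1.4, −0.8 mm.

Request:
step_arm([
  [0.045,-0.0015,-0.001,-0.003,0,0,0],
  [0.045,-0.0015,-0.001,-0.005,0,0,0],
  [0.045,-0.0015,-0.001,-0.007,0,0,0],
  [0.045,-0.0015,-0.001,-0.009,0,0,0],
  [0.045,-0.0015,-0.001,-0.011,0,0,0],
  [0.045,-0.0015,-0.001,-0.012,0,0,0],
  [0.045,-0.0015,-0.001,-0.013,0,0,0],
  [0.045,-0.0015,-0.001,-0.013,0,0,0],
])

```text
t: 27.55
tool_pos: [681.1, 14.1, 36.0]
eef_rot: [-0.002, 1.0, 0.014, 0.01]
wrist_force: [-2.5, -0.8, 4.1]
opening: 48.5
```

Request:
step_arm([
  [0.085,0,0,0,0,0,0],
  [0.085,0,0,0,0,0,0],
  [0.085,0,0,0,0,0,0],
  [0.085,0,0,-0.015,0,0,0],
  [0.085,0,0,-0.027,0,0,0],
  [0.085,0,0,-0.027,0,0,0],
  [0.045,0,0,-0.027,0,0,0],
  [0.045,0,0,-0.027,0,0,0],
  [0.045,0,0,-0.027,0,0,0],
  [0.045,0,0,-0.027,0,0,0],
  [0.045,0,0,-0.027,0,0,0],
  [0.045,0,0,-0.027,0,0,0],
])

```text
t: 28.75
tool_pos: [681.6, 14.6, 9.7]
eef_rot: [-0.002, 1.0, 0.014, 0.011]
wrist_force: [-1.2, 2.4, 4.7]
opening: 49.3
```

Squeezed flush across at 49.3 mm. Now I nudge both ends with the closed fingers across the joint to flush lengthwise.

Request:
step_arm([
  [0.085,0,0,0,0,0,0],
  [0.085,0,0,0,0,0,0],
  [0.085,0,0,0,0,0,0],
  [0.085,0,0,0.04,0,0,0],
  [0.03,0,0,0.08,0,0,0],
  [0,-0.03,-0.001,0.1,0,0,0],
  [0,-0.083,-0.002,0.1,0,0,0],
  [0,-0.083,-0.002,0.1,0,0,0],
  [0,-0.083,-0.002,0.06,0,0,0],
  [0,-0.083,-0.002,0.02,0,0,0],
  [0,-0.083,-0.002,0.004,0,0,0],
  [0,-0.083,-0.002,0.004,0,0,0],
  [0,-0.08,-0.002,0.004,0,0,0],
  [0,-0.076,-0.002,0.004,0,0,0],
  [0,-0.072,-0.002,0.004,0,0,0],
  [0,-0.069,-0.002,0.004,0,0,0],
])

```text
t: 30.35
tool_pos: [613.8, 12.6, 14.9]
eef_rot: [-0.002, 1.0, 0.014, 0.011]
wrist_force: [-1.6, -0.4, 0.6]
opening: -0.4
```

Request:
step_arm([
  [0,0.0015,0,0,0,0,0],
  [0,0.003,0,0,0,0,0],
  [0,0.0045,0,0,0,0,0],
  [0,0.006,0,0,0,0,0],
])

```text
t: 30.75
tool_pos: [619.4, 12.7, 14.8]
eef_rot: [-0.002, 1.0, 0.014, 0.011]
wrist_force: [-4.1, 0.6, 2.2]
opening: -0.0
```

Request:
step_arm([
  [0,-0.008,0,0,0,0,0],
  [0,-0.008,0,0.05,0,0,0],
  [0,-0.008,0,0.1,0,0,0],
  [0,0.042,0.001,0.1,0,0,0],
  [0,0.092,0.002,0.1,0,0,0],
  [0,0.142,0.003,0.1,0,0,0],
  [0,0.142,0.003,0.1,0,0,0],
  [0,0.142,0.003,0.06,0,0,0],
  [0,0.142,0.003,0.02,0,0,0],
  [0,0.142,0.003,0,0,0,0],
  [0,0.142,0.003,0,0,0,0],
  [0,0.138,0.003,0,0,0,0],
  [0,0.134,0.003,0,0,0,0],
  [0,0.13,0.003,0,0,0,0],
  [0,0.127,0.003,0,0,0,0],
  [0,0.1255,0.003,0,0,0,0],
  [0,0.124,0.003,0,0,0,0],
  [0,0.1225,0.003,0,0,0,0],
])

```text
t: 32.55
tool_pos: [742.7, 15.6, 15.7]
eef_rot: [-0.002, 1.0, 0.014, 0.012]
wrist_force: [3.6, -0.3, 2.2]
opening: 0.4
```

Request:
step_arm([
  [0,0.008,0,0,0,0,0],
  [0,0.008,0,0.05,0,0,0],
  [0,0.008,0,0.1,0,0,0],
  [0.085,0.008,0,0.15,0,0,0],
  [0.085,-0.155,0.367,0.15,0,0,1.8],
  [0.085,-0.155,0.367,0.15,0,0,1.8],
  [0.085,-0.155,0.367,0.15,0,0,1.8],
  [0.085,-0.155,0.367,0.15,0,0,1.8],
  [0.085,-0.155,0.367,0.15,0,0,1.8],
  [0.085,-0.155,0.367,0.15,0,0,1.8],
  [0.085,-0.155,0.367,0.15,0,0,1.8],
  [0.085,-0.155,0.367,0.15,0,0,1.8],
])

```text
t: 33.75
tool_pos: [586.7, 382.3, 165.1]
eef_rot: [-0.002, 0.999, 0.03, 0.011]
wrist_force: [0.7, -0.2, -0.3]
opening: 85.1
```

Run:
```python
from plant import arm
from ov import *
np.set_printoptions(precision=3,suppress=True)
s=arm.state(); t=s["tool_pos"]; print(t,s["opening"],s["t"],s["eef_rot"])
S=arm.snapshot("top"); C=arm.snapshot("scene")
for cam,thr in ((S,140),(C,178)): print(fit(cam,bright(cam["img"],thr),(104,50),[683,18,.03],60,60,60))
p=[681.05+2.2-.0,14.6+3.4,.028]
it=[((104,50),p,z,(0,0,255)) for z in (0,30,60)]
a=overlay((S,C),it,"spout",[680,18,30],60,400)
cv2.imwrite("pics/p12.png",a)
```

```text
[586.706 382.287 165.061] 85.12858085772888 33.75 [-0.002  0.999  0.03   0.011]
(array([675.762,  16.548,   0.025]), np.float64(88.22928921568628))
(array([679.066,  16.744,   0.017]), np.float64(57.44028033088235))
spout crop origin [224  83] scale 6.666666666666667
spout crop origin [210 231] scale 6.666666666666667
```

View pics/p12.png

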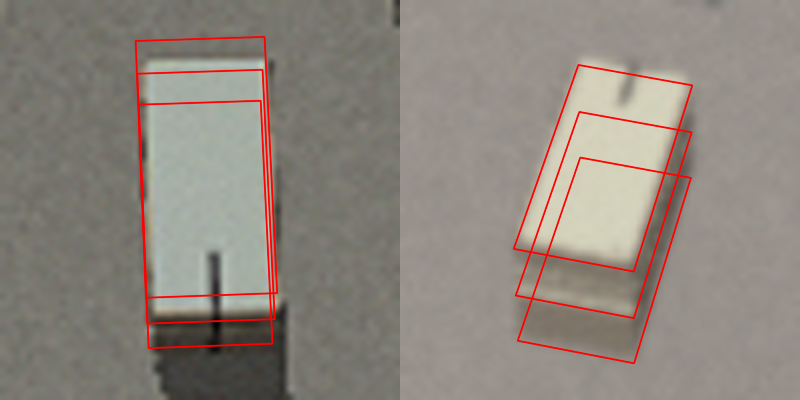

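The spout mould reads as one block: its edges are shifted equally top and bottom (near edge scene crop (575,258), base (575,348)), and its pencil lines are collinear at top crop (213,250–350). Now the handle upper.

Request:
step_arm([
  [0.085,-0.0035,0,-0.05,0,0,0],
  [0.085,-0.0035,0,-0.1,0,0,0],
  [0.085,-0.0035,0,-0.13,0,0,0],
  [0.085,-0.0035,0,-0.149,0,0,0],
  [0.085,-0.0035,0,-0.149,0,0,0],
  [0.085,-0.0035,0,-0.149,0,0,0],
  [0.06,-0.0035,0,-0.149,0,0,0],
  [0.06,-0.0035,0,-0.149,0,0,0],
  [0.06,-0.0035,0,-0.149,0,0,0],
  [0.06,-0.0035,0,-0.149,0,0,0],
  [0.06,-0.0035,0,-0.149,0,0,0],
])

```text
t: 34.95
tool_pos: [578.2, 391.2, 18.8]
eef_rot: [-0.005, 0.999, 0.036, 0.011]
wrist_force: [-1.1, -1.8, 7.4]
opening: 64.8
```

Run:
```python
from plant import arm
from ov import *
np.set_printoptions(precision=3,suppress=True)
s=arm.state(); print(s["tool_pos"],s["opening"],s["wrist_force"],s["qd"],s["eef_rot"])
S=arm.snapshot("top"); C=arm.snapshot("scene"); s=arm.state(); t=s["tool_pos"]; print(t,s["wrist_force"])
p=[t[0]+2.2,t[1]+3.4,.06]
for cam,thr in ((S,140),(C,178)): print(fit(cam,bright(cam["img"],thr),(150,66),[585,387,.06],45,45,84))
a=overlay((S,C),[((150,66),[585,386,.06],45,(0,0,255))],"h",[585,386,45],80,400)
cv2.imwrite("pics/p13.png",a)
```

```text
[578.247 391.173  18.842] 64.76287138011908 [-1.099 -1.796  7.399] [0.002 0.    0.002 0.001 0.    0.001 0.001] [-0.005  0.999  0.036  0.011]
[578.224 391.157  18.81 ] [ 0.092 -1.981  6.84 ]
(array([695.  , 199.  ,   1.46]), np.float64(0.0))
(array([587.287, 393.029,   0.094]), np.float64(441.3827205882353))
h crop origin [ 68 107] scale 5.0
h crop origin [335 218] scale 5.0
```

View pics/p13.png

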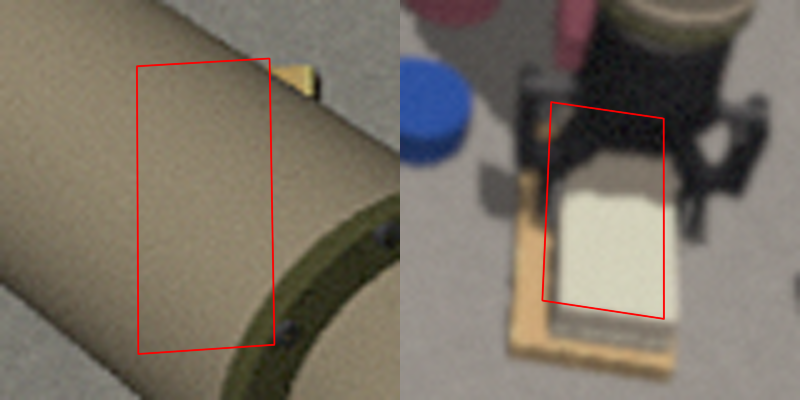

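Run:
```python
from plant import arm
s=arm.state(); print(s["q"].round(3),s["joint_torque"].round(1))
```

```text
[-0.259  0.767 -0.604  1.382  0.462  1.109 -2.427] [ -1.2 -71.1 -14.  -29.3  -0.4  -1.    0.1]
```

Request:
step_arm([
  [0.06,0,0,0.005,0,0,0],
  [0.06,0,0,0.015,0,0,0],
  [0.06,0,0,0.03,0,0,0],
  [0.06,0,0,0.06,0,0,0],
  [0.06,0,0,0.1,0,0,0],
  [0.06,0,0,0.13,0,0,0],
  [0.06,0,0,0.13,0,0,0],
])

```text
t: 35.75
tool_pos: [580.0, 393.7, 156.3]
eef_rot: [-0.008, 0.999, 0.036, 0.015]
wrist_force: [0.2, 0.6, -3.0]
opening: 64.9
```

Request:
step_arm([
  [0.06,-0.111,-0.245,0,0,0,-6],
  [0.06,-0.111,-0.245,0,0,0,-12],
  [0.06,-0.111,-0.245,0,-0.3,0.4,-17.5],
  [0.06,-0.111,-0.245,0,-0.3,0.4,-17.5],
  [0.06,-0.111,-0.245,0,-0.3,0.4,-17.5],
  [0.06,-0.111,-0.245,0,-0.3,0.4,-17.5],
  [0.06,-0.111,-0.245,-0.05,-0.3,0.4,-17.5],
  [0.06,-0.111,-0.245,-0.09,-0.3,0.4,-17.5],
  [0.06,-0.111,-0.245,-0.108,-0.3,0.4,-17.5],
  [0.06,-0.111,-0.245,-0.108,-0.3,0.4,-17.5],
  [0.06,-0.111,-0.245,-0.108,-0.3,0.4,-17.5],
])

```text
t: 36.85
tool_pos: [468.9, 149.1, 48.7]
eef_rot: [-0.004, 0.993, -0.116, 0.013]
wrist_force: [0.7, 0.0, -3.6]
opening: 64.4
```

Run:
```python
from plant import arm
from ov import *
np.set_printoptions(precision=3,suppress=True)
s=arm.state(); t=s["tool_pos"]; print(t,s["opening"],s["t"],s["wrist_force"],s["eef_rot"])
S=arm.snapshot("top"); C=arm.snapshot("scene")
q=s["eef_rot"]; yaw=2*np.arctan2(q[2],q[1]); print("yaw",yaw)
c=np.array([np.cos(yaw),np.sin(yaw)])
z=t[2]-3.8; p=[*(t[:2]+5.8*c+[2.2,3.4]),yaw]; print(p)
low=[476.8,151.1,-.233]
it=[((150,66),p,z,(0,0,255)),((150,66),p,z+30,(0,0,255)),((150,66),low,30,(255,0,0)),((150,66),low,0,(255,0,0))]
a=overlay((S,C),it,"held",[477,150,40],76,400)
cv2.imwrite("pics/p14.png",a)
```

```text
[468.934 149.07   48.701] 64.41998389382462 36.85 [ 0.745  0.011 -3.6  ] [-0.004  0.993 -0.116  0.013]
yaw -0.23217964951993397
[np.float64(476.7782745751309), np.float64(151.13540295437457), np.float64(-0.23217964951993397)]
held crop origin [164 150] scale 5.2631578947368425
held crop origin [262 180] scale 5.2631578947368425
```

View pics/p14.png

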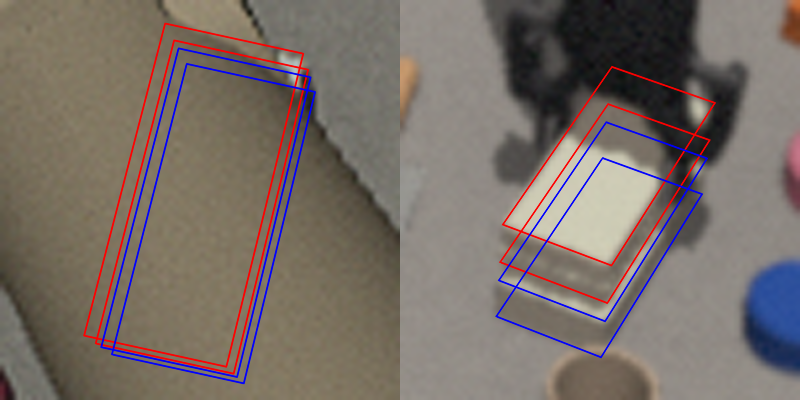

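Upper (red) and lower (blue) overlays match the picture: near edge scene crop (560,243), lower's lit strip (555,298). I lower onto the natches.

Request:
step_arm([
  [0.06,0.0005,0,-0.003,0,0,0],
  [0.06,0.0005,0,-0.005,0,0,0],
  [0.06,0.0005,0,-0.007,0,0,0],
  [0.06,0.0005,0,-0.009,0,0,0],
  [0.06,0.0005,0,-0.011,0,0,0],
  [0.06,0.0005,0,-0.013,0,0,0],
  [0.06,0.0005,0,-0.015,0,0,0],
  [0.06,0.0005,0,-0.015,0,0,0],
])

```text
t: 37.75
tool_pos: [470.3, 149.2, 34.4]
eef_rot: [-0.004, 0.993, -0.116, 0.014]
wrist_force: [-0.3, -0.4, -3.9]
opening: 64.7
```

Request:
step_arm([
  [0.06,0,0,-0.001,0,0,0],
  [0.06,0,0,-0.002,0,0,0],
  [0.06,0,0,-0.002,0,0,0],
])

```text
t: 38.05
tool_pos: [470.6, 149.3, 33.7]
eef_rot: [-0.004, 0.993, -0.116, 0.014]
wrist_force: [-5.4, -1.9, 12.8]
opening: 64.7
```

Request:
step_arm([
  [0.085,0,0,0.001,0,0,0],
  [0.085,0,0,0.001,0,0,0],
  [0.085,0,0,0.001,0,0,0],
  [0.085,0,0,-0.015,0,0,0],
  [0.085,0,0,-0.026,0,0,0],
  [0.085,0,0,-0.026,0,0,0],
  [0.06,0,0,-0.026,0,0,0],
  [0.06,0,0,-0.026,0,0,0],
  [0.06,0,0,-0.026,0,0,0],
  [0.06,0,0,-0.026,0,0,0],
  [0.06,0,0,-0.026,0,0,0],
])

```text
t: 39.15
tool_pos: [471.0, 150.2, 8.3]
eef_rot: [-0.004, 0.993, -0.116, 0.014]
wrist_force: [-0.6, 4.9, 2.9]
opening: 65.3
```

Gripping across the joint reads 65.3 mm (64.7 for the single half), so it is flush across. The −x end is at the edge of reach, so I slide the gripped pair 25 mm along its axis, then flush the ends.

Request:
step_arm([
  [0.06,0.005,-0.0012,0,0,0,0],
  [0.06,0.01,-0.0024,0,0,0,0],
  [0.06,0.015,-0.0036,0,0,0,0],
  [0.06,0.02,-0.0048,0,0,0,0],
  [0.06,0.0245,-0.0058,0,0,0,0],
  [0.06,0.0245,-0.0058,0,0,0,0],
  [0.085,0.0245,-0.0058,0,0,0,0],
  [0.085,0.0245,-0.0058,0,0,0,0],
  [0.085,0.0245,-0.0058,0,0,0,0],
  [0.085,0.0245,-0.0058,0.05,0,0,0],
  [0.085,0.0245,-0.0058,0.1,0,0,0],
  [0.04,0.0245,-0.0058,0.11,0,0,0],
  [0,0.0245,-0.0058,0.11,0,0,0],
  [0,0.0245,-0.0058,0.11,0,0,0],
])

```text
t: 40.55
tool_pos: [495.0, 143.8, 117.3]
eef_rot: [-0.004, 0.993, -0.116, 0.014]
wrist_force: [0.0, -0.1, -0.4]
opening: 43.5
```

Request:
step_arm([
  [0,0.05,-0.012,0,0,0,0],
  [0,0.107,-0.025,0,0,0,0],
  [0,0.107,-0.025,0,0,0,0],
  [0,0.107,-0.025,-0.04,0,0,0],
  [0,0.107,-0.025,-0.08,0,0,0],
  [0,0.107,-0.025,-0.102,0,0,0],
  [0,0.107,-0.025,-0.102,0,0,0],
  [0,0.103,-0.0243,-0.102,0,0,0],
  [0,0.099,-0.0234,-0.102,0,0,0],
  [0,0.096,-0.0227,-0.102,0,0,0],
  [0,0.094,-0.0222,-0.102,0,0,0],
  [0,0.092,-0.0217,-0.102,0,0,0],
  [0,0.09,-0.0213,-0.102,0,0,0],
])

```text
t: 41.85
tool_pos: [586.0, 122.3, 16.3]
eef_rot: [-0.004, 0.993, -0.116, 0.015]
wrist_force: [2.6, -0.7, 0.8]
opening: -0.0
```

Request:
step_arm([
  [0,-0.0015,0.0003,0,0,0,0],
  [0,-0.003,0.0007,0,0,0,0],
  [0,-0.0045,0.001,0,0,0,0],
])

```text
t: 42.15
tool_pos: [582.2, 123.1, 16.6]
eef_rot: [-0.004, 0.993, -0.116, 0.016]
wrist_force: [3.4, -0.8, 0.5]
opening: -0.2
```

Request:
step_arm([
  [0,0.008,-0.002,0,0,0,0],
  [0,0.008,-0.002,0.05,0,0,0],
  [0,0.008,-0.002,0.1,0,0,0],
  [0,-0.04,0.01,0.1,0,0,0],
  [0,-0.09,0.022,0.1,0,0,0],
  [0,-0.14,0.033,0.1,0,0,0],
  [0,-0.188,0.0445,0.1,0,0,0],
  [0,-0.188,0.0445,0.1,0,0,0],
  [0,-0.188,0.0445,0.1,0,0,0],
  [0,-0.188,0.0445,0.06,0,0,0],
  [0,-0.188,0.0445,0.02,0,0,0],
  [0,-0.188,0.0445,0,0,0,0],
  [0,-0.188,0.0445,0,0,0,0],
])

```text
t: 43.45
tool_pos: [393.1, 166.7, 13.9]
eef_rot: [-0.003, 0.993, -0.117, 0.013]
wrist_force: [-1.0, 0.1, 0.3]
opening: -0.1
```

Request:
step_arm([
  [0,0.004,-0.001,0,0,0,0],
  [0,0.008,-0.002,0,0,0,0],
  [0,0.011,-0.0026,0,0,0,0],
  [0,0.013,-0.003,0,0,0,0],
  [0,0.015,-0.0035,0,0,0,0],
  [0,0.017,-0.004,0,0,0,0],
  [0,0.019,-0.0045,0,0,0,0],
])

```text
t: 44.15
tool_pos: [411.7, 162.3, 13.9]
eef_rot: [-0.003, 0.993, -0.117, 0.013]
wrist_force: [-3.1, 1.6, 1.8]
opening: -0.1
```

Request:
step_arm([
  [0,-0.008,0.002,0,0,0,0],
  [0,-0.008,0.002,0.05,0,0,0],
  [0,-0.008,0.002,0.1,0,0,0],
  [0,-0.008,0.002,0.15,0,0,0],
  [0,0.09,-0.26,0.17,0,0,0],
  [0,0.09,-0.26,0.17,0,0,0],
  [0,0.09,-0.26,0.17,0,0,0],
  [0,0.09,-0.26,0.17,0,0,0],
  [0,0.09,-0.26,0.17,0,0,0],
  [0,0.09,-0.26,0.17,0,0,0],
  [0,-0.1,-0.66,0.17,0,0,0],
  [0,-0.1,-0.66,0.17,0,0,0],
  [0,-0.1,-0.66,0.17,0,0,0],
  [0,-0.1,-0.66,0.17,0,0,0],
  [0,-0.1,-0.66,0.17,0,0,0],
  [0,-0.1,-0.66,0.17,0,0,0],
  [0,-0.1,-0.66,0.17,0,0,0],
  [0,-0.1,-0.66,0.17,0,0,0],
  [0,-0.1,-0.66,0.17,0,0,0],
])

```text
t: 46.05
tool_pos: [309.9, -499.5, 183.8]
eef_rot: [-0.003, 0.993, -0.117, 0.013]
wrist_force: [1.1, -0.2, -0.4]
opening: -0.1
```

Run:
```python
from plant import arm
from ov import *
np.set_printoptions(precision=3,suppress=True)
print(arm.state()["tool_pos"],arm.state()["t"])
S=arm.snapshot("top"); C=arm.snapshot("scene")
O={"handle":((150,66),[500,146,-.233]),"spout":((104,50),[677.5,17,.02]),"knob":((46,),[482,-162,0]),"bowl":((66,),[539,-342,0])}
rows=[]
for n,(d,p0) in O.items():
    r=[fit(cam,bright(cam["img"],thr),d,p0,60,60,90 if n=="handle" else 60)[0] for cam,thr in ((S,140),(C,178))]
    print(n,r[0],r[1]); p=(r[0]+r[1])/2
    N={"handle":76,"spout":56}.get(n,36)
    rows.append([overlay((S,),[],n,[p[0],p[1],30],N,200),overlay((C,),[(d,r[1],z,(0,0,255)) for z in (30,0)],n,[p[0],p[1],30],N,200)])
g=np.hstack([np.vstack(r) for r in rows])
cv2.imwrite("pics/p15.png",g)
```

```text
[ 309.909 -499.492  183.823] 46.05
handle [497.991 144.719  -0.236] [499.592 145.439  -0.239]
handle crop origin [167 142] scale 2.6315789473684212
handle crop origin [259 187] scale 2.6315789473684212
spout [675.777  16.599   0.025] [678.757  16.807   0.02 ]
spout crop origin [226  85] scale 3.5714285714285716
spout crop origin [212 232] scale 3.5714285714285716
knob [ 480.594 -162.495    0.014] [ 483.58 -161.05    0.01]
knob crop origin [307 167] scale 5.555555555555555
knob crop origin [185 185] scale 5.555555555555555
bowl [ 536.576 -342.412    0.053] [ 540.547 -341.889   -0.004]
bowl crop origin [376 145] scale 5.555555555555555
bowl crop origin [125 186] scale 5.555555555555555
```

View pics/p15.png

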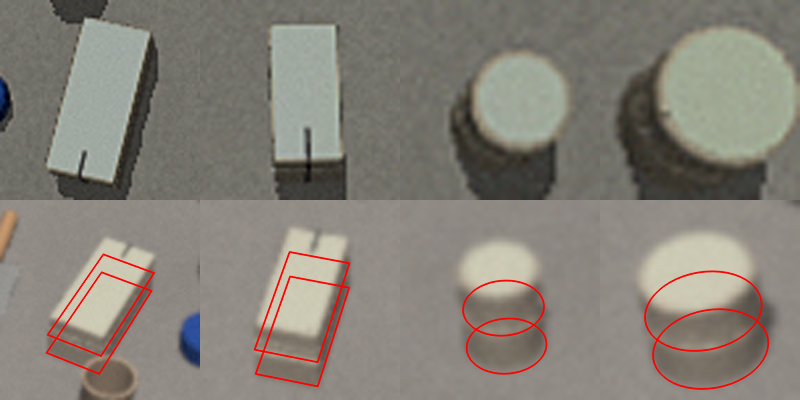

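All four show matching lower outlines under the uppers, with pencil lines in line (handle top tile (82,165), spout (308,155)). The cup and vase are untouched. The knob's squeeze was never read out and there is time, so I repeat it with readings.

Request:
step_arm([
  [0.085,0.17,0.3345,0,0,0,0],
  [0.085,0.17,0.3345,0,0,0,0],
  [0.085,0.17,0.3345,0,0,0,0],
  [0.085,0.17,0.3345,0,0,0,0],
  [0.085,0.17,0.3345,0,0,0,0],
  [0.085,0.17,0.3345,0,0,0,0],
  [0.085,0.17,0.3345,0,0,0,0],
  [0.085,0.17,0.3345,0,0,0,0],
  [0.085,0.17,0.3345,0,0,0,0],
  [0.085,0.17,0.3345,-0.04,0,0,0],
  [0.085,0.17,0.3345,-0.08,0,0,0],
  [0.085,0.17,0.3345,-0.12,0,0,0],
  [0.085,0.17,0.3345,-0.155,0,0,0],
  [0.085,0.17,0.3345,-0.173,0,0,0],
  [0.085,0.17,0.3345,-0.173,0,0,0],
])

```text
t: 47.65
tool_pos: [473.0, -168.6, 7.3]
eef_rot: [-0.003, 0.992, -0.122, 0.009]
wrist_force: [-0.4, -0.8, -1.2]
opening: 85.1
```

Request:
step_arm([
  [0.04,0,0,0,0,0,0],
  [0.04,0,0,0,0,0,0],
  [0.04,0,0,0,0,0,0],
  [0.04,0,0,0,0,0,0],
  [0.04,0,0,0,0,0,0],
  [0.04,0,0,0,0,0,0],
])

```text
t: 48.25
tool_pos: [474.1, -168.9, 9.0]
eef_rot: [-0.002, 0.992, -0.122, 0.01]
wrist_force: [-1.8, 1.8, 6.3]
opening: 44.9
```

Request:
step_arm([
  [0.085,0,0,0,0,0,0],
  [0.085,0,0,0,0,0,0],
  [0.085,0,0,0,0,0,0],
  [0.085,0,0,0,0,0,8.5],
  [0.085,0,0,0,0,0,17],
  [0.085,0,0,0,0,0,25],
  [0.085,0,0,0,0,0,33],
  [0.085,0,0,0,0,0,41],
  [0.085,0,0,0,0,0,50],
  [0.085,0,0,0,0,0,58],
  [0.085,0,0,0,0,0,66],
  [0.085,0,0,0,0,0,74],
  [0.085,0,0,0,0,0,82],
  [0.085,0,0,0,0,0,90],
  [0.04,0,0,0,0,0,90],
  [0.04,0,0,0,0,0,90],
  [0.04,0,0,0,0,0,90],
  [0.04,0,0,0,0,0,90],
  [0.04,0,0,0,0,0,90],
  [0.04,0,0,0,0,0,90],
])

```text
t: 50.25
tool_pos: [474.5, -169.1, 9.4]
eef_rot: [-0.008, 0.788, 0.615, 0.006]
wrist_force: [0.2, -0.6, 5.3]
opening: 44.5
```

Request:
step_arm([
  [0.085,0,0,0,0,0,0],
  [0.085,0,0,0,0,0,0],
  [0.085,0,0,0,0,0,0],
  [0.085,0,0,0.04,0,0,0],
  [0.085,0,0,0.09,0,0,0],
  [0.085,0,0,0.14,0,0,0],
  [0.085,-0.05,-0.1,0.17,0,0,0],
  [0.085,-0.1,-0.2,0.17,0,0,0],
  [0.085,-0.17,-0.334,0.17,0,0,0],
  [0.085,-0.17,-0.334,0.17,0,0,0],
  [0.085,-0.17,-0.334,0.17,0,0,0],
  [0.085,-0.17,-0.334,0.17,0,0,0],
  [0.085,-0.17,-0.334,0.17,0,0,0],
  [0.085,-0.17,-0.334,0.17,0,0,0],
])

```text
t: 51.65
tool_pos: [300.4, -507.0, 178.8]
eef_rot: [-0.009, 0.79, 0.613, 0.005]
wrist_force: [0.8, -0.4, -0.5]
opening: 84.9
```

Run:
```python
from plant import arm
from ov import *
np.set_printoptions(precision=1,suppress=True)
print(arm.state()["tool_pos"],arm.state()["t"])
S=arm.snapshot("top"); C=arm.snapshot("scene")
t=[]
for p,d,n in (([482,-162,0],(46,),30),([539,-342,0],(66,),40),([499,145,-.237],(150,66),76),([677.5,17,.02],(104,50),56)):
    r=fit(C,bright(C["img"],178),d,p,60,60,80 if n==76 else 60)[0]; print(r,fit(S,bright(S["img"],140),d,p,60,60,90 if n==76 else 60)[0])
    t.append(overlay((C,),[(d,r,0,(0,0,255))],"x",[r[0],r[1],30],n,300))
g=np.vstack([np.hstack(t[:2]),np.hstack(t[2:])]); cv2.imwrite("pics/p16.png",g)
```

```text
[ 300.4 -507.   178.8] 51.65
[ 479.3 -165.6    0.2] [ 474.9 -166.     0.2]
x crop origin [187 187] scale 10.0
[ 540.5 -341.4   -0. ] [ 537.  -342.3    0.1]
x crop origin [123 185] scale 7.5
[500.1 145.5  -0.2] [498.  144.8  -0.2]
x crop origin [259 187] scale 3.9473684210526314
[678.8  16.8   0. ] [675.7  16.5   0. ]
x crop origin [212 233] scale 5.357142857142857
```

View pics/p16.png

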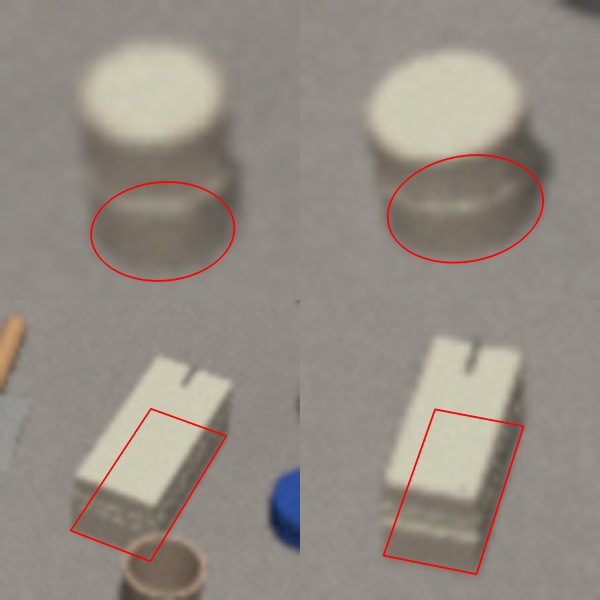

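Knob squeezes read 44.9 and 44.5 (single half 44.3), so the knob is flush. In this picture the base outlines agree for all four, but the spout's +x end shows a brighter seam at (435,527). I quantify the end-face profiles numerically before handing in, since the viewing budget is used up.

```bash
cat > prof.py <<'E'
from plant import arm
from h import *
np.set_printoptions(precision=0,suppress=True,linewidth=200)
C=arm.snapshot("scene"); V=cv2.cvtColor(C["img"],cv2.COLOR_BGR2GRAY).astype(np.float32)
z=np.arange(72,-20,-3.)
print("z      ",z)
for n,p,L,ys in (("spout",[678.8,16.8,.02],52,np.linspace(-17,17,30)),("handle",[500.1,145.5,-.238],75,np.linspace(-24,0,25)),("knob",[479.3,-165.6,0],23,np.linspace(-5,5,12)),("bowl",[540.5,-341.4,0],33,np.linspace(-7,7,12))):
    c,s=np.cos(p[2]),np.sin(p[2]); acc=[]
    for zz in z:
        P=np.array([[p[0]+L*c-y*s,p[1]+L*s+y*c,zz] for y in ys]); q=np.float32(proj(C,P))
        acc.append(cv2.remap(V,q[None,:,0].copy(),q[None,:,1].copy(),cv2.INTER_LINEAR).mean())
    print(n,"\n       ",np.array(acc))
a=proj(C,[[678,17,30],[688,17,30],[678,17,40]]); print("px per 10mm x, z:",a[1]-a[0],a[2]-a[0])
E
python3 prof.py
```

```text
z       [ 72.  69.  66.  63.  60.  57.  54.  51.  48.  45.  42.  39.  36.  33.  30.  27.  24.  21.  18.  15.  12.   9.   6.   3.   0.  -3.  -6.  -9. -12. -15. -18.]
spout 
        [199. 198. 194. 182. 160. 135. 120. 115. 117. 123. 129. 130. 133. 142. 149. 145. 130. 119. 114. 114. 114. 113. 114. 117. 122. 129. 135. 139. 141. 141. 142.]
handle 
        [199. 199. 195. 181. 155. 129. 113. 109. 111. 117. 124. 123. 121. 122. 121. 115. 111. 109. 109. 110. 110. 110. 112. 118. 126. 133. 137. 139. 140. 140. 140.]
knob 
        [198. 196. 191. 178. 153. 129. 116. 113. 113. 113. 113. 119. 128. 137. 130. 120. 113. 113. 112. 112. 112. 115. 121. 129. 134. 137. 140. 140. 140. 140. 138.]
bowl 
        [198. 198. 193. 181. 159. 134. 118. 114. 115. 117. 121. 124. 128. 133. 129. 122. 116. 114. 112. 111. 113. 115. 120. 128. 135. 139. 141. 142. 141. 141. 141.]
px per 10mm x, z: [-1.  3.] [-0. -2.]
```

The numbers show the spout's lower standing about 1–1.5 mm proud at +x (extra ledge brightness, base edge lower). The handle is the other way by about 0.5 mm. There are over 60 s left, so I trim both with the finger pads level and higher. First I compute the exact levelling turn.

Run:
```python
from plant import arm
import numpy as np
from scipy.spatial.transform import Rotation as R
s=arm.state(); q=s["eef_rot"]; A=R.from_quat([*q[1:],q[0]])
for y in (.02,-.238):
    T=R.from_euler("z",y)*R.from_euler("x",np.pi)
    print(y,(T*A.inv()).as_rotvec(degrees=True).round(2))
print(s["tool_pos"],s["q"].round(2))
```

```text
0.02 [ -1.11   0.68 -74.54]
-0.238 [ -1.05   0.84 -89.32]
[ 302.51092051 -504.62583304  178.47800818] [ 1.39  0.4  -0.54  1.52  0.2   1.3   0.58]
```

Request:
step_arm([
  [0,0.2955,0.5175,0,-0.12,0.07,-8.3],
  [0,0.2955,0.5175,0,-0.25,0.15,-16.6],
  [0,0.2955,0.5175,0,-0.37,0.23,-25],
  [0,0.2955,0.5175,0,-0.5,0.3,-33],
  [0,0.2955,0.5175,0,-0.62,0.38,-41.5],
  [0,0.2955,0.5175,0,-0.74,0.45,-50],
  [0,0.2955,0.5175,0,-0.86,0.53,-58],
  [0,0.2955,0.5175,0,-0.99,0.6,-66.5],
  [0,0.2955,0.5175,0,-1.11,0.68,-74.5],
  [0,0.2955,0.5175,0,-1.11,0.68,-74.5],
  [0,0.2955,0.5175,0,-1.11,0.68,-74.5],
  [0,0.2955,0.5175,0,-1.11,0.68,-74.5],
  [0,0.2955,0.5175,0,-1.11,0.68,-74.5],
  [0,0.2955,0.5175,0,-1.11,0.68,-74.5],
  [0,0.2955,0.5175,0,-1.11,0.68,-74.5],
])

```text
t: 53.3
tool_pos: [597.4, 15.4, 178.2]
eef_rot: [-0.0, 1.0, 0.012, -0.0]
wrist_force: [-0.5, -0.3, 0.7]
opening: 0.1
```

Request:
step_arm([
  [0,0,-0.002,-0.05,0,0,0],
  [0,0,-0.002,-0.1,0,0,0],
  [0,0,-0.002,-0.14,0,0,0],
  [0,0,-0.002,-0.152,0,0,0],
  [0,0,-0.002,-0.152,0,0,0],
  [0,0.003,-0.002,-0.152,0,0,0],
  [0,0.006,-0.002,-0.152,0,0,0],
  [0,0.009,-0.002,-0.152,0,0,0],
  [0,0.011,-0.002,-0.152,0,0,0],
])

```text
t: 54.2
tool_pos: [609.6, 13.4, 27.6]
eef_rot: [-0.0, 1.0, 0.012, 0.001]
wrist_force: [0.4, -0.2, 0.4]
opening: -0.0
```

Request:
step_arm([
  [0,0.001,0,0,0,0,0],
  [0,0.002,0,0,0,0,0],
  [0,0.003,0,0,0,0,0],
])

```text
t: 54.5
tool_pos: [612.7, 13.5, 27.6]
eef_rot: [-0.0, 1.0, 0.012, 0.001]
wrist_force: [0.1, 0.0, 0.5]
opening: -0.0
```

Request:
step_arm([
  [0,0.001,0,0,0,0,0],
  [0,0.002,0,0,0,0,0],
  [0,0.003,0,0,0,0,0],
])

```text
t: 54.8
tool_pos: [615.5, 13.5, 27.5]
eef_rot: [-0.0, 1.0, 0.012, 0.0]
wrist_force: [-1.3, 0.9, 0.8]
opening: 0.1
```

Request:
step_arm([
  [0,0.001,0,0,0,0,0],
  [0,0.002,0,0,0,0,0],
])

```text
t: 55.0
tool_pos: [617.2, 13.5, 27.4]
eef_rot: [-0.0, 1.0, 0.012, -0.0]
wrist_force: [-3.0, -0.2, 2.3]
opening: 0.3
```

Request:
step_arm([
  [0,0.001,0,0,0,0,0],
  [0,0.002,0,0,0,0,0],
  [0,0.003,0,0,0,0,0],
])

```text
t: 55.3
tool_pos: [620.2, 13.5, 27.3]
eef_rot: [-0.0, 1.0, 0.012, -0.0]
wrist_force: [-2.7, 0.8, 1.8]
opening: 0.2
```

Request:
step_arm([
  [0,-0.008,0,0,0,0,0],
  [0,-0.012,0,0,0,0,0],
  [0,-0.012,0,0.05,0,0,0],
  [0,-0.012,0,0.1,0,0,0],
  [0,-0.012,0,0.14,0,0,0],
  [0,-0.06,-0.05,0.14,0,0,0],
  [0,-0.1,-0.1,0.14,0,0,0],
  [0,-0.1,-0.1,0.14,0,0,0],
])

```text
t: 56.1
tool_pos: [518.2, -89.3, 167.4]
eef_rot: [0.001, 1.0, 0.011, 0.0]
wrist_force: [0.9, -0.9, 0.2]
opening: 0.1
```

```bash
python3 - <<'E'
from plant import arm
from m import *
C=arm.snapshot("scene"); S=arm.snapshot("top")
r=fit(C,bright(C["img"],178),(104,50),[681,17,.02],60,60,60)[0]; print(r,fit(S,bright(S["img"],140),(104,50),[679,17,.02],60,60,60)[0])
import re
t=open("prof.py").read().replace("[678.8,16.8,.02]","[%.1f,%.1f,%.3f]"%tuple(r)); open("prof.py","w").write(t)
E
python3 prof.py | head -5
```

```text
[6.86197396e+02 1.68172143e+01 2.61569280e-02] [6.83541129e+02 1.64261069e+01 1.62729069e-02]
z       [ 72.  69.  66.  63.  60.  57.  54.  51.  48.  45.  42.  39.  36.  33.  30.  27.  24.  21.  18.  15.  12.   9.   6.   3.   0.  -3.  -6.  -9. -12. -15. -18.]
spout 
        [203. 202. 197. 183. 159. 135. 121. 117. 119. 124. 129. 127. 120. 116. 114. 114. 115. 115. 115. 115. 117. 119. 122. 128. 135. 140. 143. 144. 144. 144. 143.]
handle 
        [203. 203. 198. 183. 156. 131. 116. 111. 112. 119. 125. 125. 124. 124. 123. 117. 113. 111. 111. 111. 111. 111. 114. 119. 128. 135. 140. 142. 143. 143. 142.]
```

That push moved only the upper (tips too high, catching just its end). Ledge and base readings before and after bracket flush almost midway, so the spout upper now overhangs +x by about 2 mm. The handle reads near flush. I grip the upper alone, draw it back 2 mm, then squeeze at the joint.

Request:
step_arm([
  [0.085,0.164,0.1035,0,0,0,0],
  [0.085,0.164,0.1035,0,0,0,0],
  [0.085,0.164,0.1035,0,0,0,0],
  [0.085,0.164,0.1035,0,0,0,0],
  [0.085,0.164,0.1035,0,0,0,0],
  [0.085,0.164,0.1035,-0.05,0,0,0],
  [0.085,0.164,0.1035,-0.1,0,0,0],
  [0.085,0.164,0.1035,-0.127,0,0,0],
  [0.085,0.164,0.1035,-0.131,0,0,0],
  [0.085,0.164,0.1035,-0.131,0,0,0],
  [0.085,0.164,0.1035,-0.131,0,0,0],
  [0.045,0.164,0.1035,-0.131,0,0,0],
  [0.045,0.164,0.1035,-0.131,0,0,0],
  [0.045,0.164,0.1035,-0.131,0,0,0],
  [0.045,0.164,0.1035,-0.131,0,0,0],
  [0.045,0.164,0.1035,-0.131,0,0,0],
])

```text
t: 57.85
tool_pos: [683.7, 14.0, 38.3]
eef_rot: [0.001, 1.0, 0.01, 0.001]
wrist_force: [-0.6, -0.2, 6.1]
opening: 49.2
```

Request:
step_arm([
  [0.045,-0.001,0,0,0,0,0],
  [0.045,-0.002,0,0,0,0,0],
  [0.045,-0.0022,0,0,0,0,0],
  [0.045,-0.0022,0,0,0,0,0],
])

```text
t: 58.25
tool_pos: [681.5, 14.0, 38.3]
eef_rot: [0.001, 1.0, 0.01, 0.001]
wrist_force: [-0.1, 0.3, 0.1]
opening: 48.7
```

Request:
step_arm([
  [0.085,0,0,0,0,0,0],
  [0.085,0,0,0,0,0,0],
  [0.085,0,0,0,0,0,0],
  [0.085,0,0,-0.016,0,0,0],
  [0.085,0,0,-0.029,0,0,0],
  [0.085,0,0,-0.029,0,0,0],
  [0.045,0,0,-0.029,0,0,0],
  [0.045,0,0,-0.029,0,0,0],
  [0.045,0,0,-0.029,0,0,0],
  [0.045,0,0,-0.029,0,0,0],
  [0.045,0,0,-0.029,0,0,0],
])

```text
t: 59.35
tool_pos: [681.9, 14.4, 9.9]
eef_rot: [0.001, 1.0, 0.01, 0.002]
wrist_force: [1.3, 0.1, 2.6]
opening: 49.0
```

Request:
step_arm([
  [0.085,0,0,0,0,0,0],
  [0.085,0,0,0,0,0,0],
  [0.085,0,0,0,0,0,0],
  [0.085,0,0,0.05,0,0,0],
  [0.085,0,0,0.1,0,0,0],
  [0.085,0,0,0.15,0,0,0],
  [0.085,-0.1,-0.1,0.16,0,0,0],
  [0.085,-0.1,-0.1,0.16,0,0,0],
  [0.085,-0.16,-0.2,0.16,0,0,0],
  [0.085,-0.16,-0.2,0.16,0,0,0],
  [0.085,-0.16,-0.2,0.16,0,0,0],
])

```text
t: 60.45
tool_pos: [524.6, -181.1, 170.0]
eef_rot: [0.001, 1.0, 0.01, 0.002]
wrist_force: [1.0, -0.7, 0.3]
opening: 85.1
```

```bash
python3 - <<'E'
from plant import arm
from m import *
C=arm.snapshot("scene"); S=arm.snapshot("top")
r=fit(C,bright(C["img"],178),(104,50),[684,17,.02],60,60,60)[0]; print(r,fit(S,bright(S["img"],140),(104,50),[681,17,.02],60,60,60)[0])
import re
t=re.sub(r'"spout",\[[^\]]*\]','"spout",[%.1f,%.1f,%.3f]'%tuple(r),open("prof.py").read()); open("prof.py","w").write(t)
E
python3 prof.py | head -5
```

```text
[6.84072243e+02 1.73726491e+01 2.30724982e-02] [6.80900815e+02 1.69871142e+01 2.02032864e-02]
z       [ 72.  69.  66.  63.  60.  57.  54.  51.  48.  45.  42.  39.  36.  33.  30.  27.  24.  21.  18.  15.  12.   9.   6.   3.   0.  -3.  -6.  -9. -12. -15. -18.]
spout 
        [205. 203. 197. 185. 163. 138. 123. 118. 120. 127. 132. 131. 129. 131. 133. 128. 121. 117. 117. 116. 117. 117. 119. 124. 130. 137. 142. 144. 144. 144. 145.]
handle 
        [204. 204. 200. 185. 157. 131. 117. 112. 114. 120. 127. 127. 125. 125. 124. 119. 114. 112. 112. 112. 112. 113. 115. 121. 129. 137. 141. 143. 144. 145. 144.]
```

Spout and handle now show the same flush signature: both base edges read at z≈0, with a seam like the squeezed discs. I hand in.

```bash
python3 -c "
from plant import arm
print(arm.state()['t'], arm.state()['wrist_force'].round(1)); print(arm.finish_job())"
```

```text
60.6 [ 0.5  0.2 -0.1]
the job is handed in; nothing more can be done
None
```

I took the stack apart and closed all four moulds (knob, bowl, spout, handle), then handed the job in at 60.6 s of the 115 s allowed. No verdict was reported.

**Shut:** each upper half touched down at the height expected for fully shut, not riding on its natches or ring.

**Flush across:** I squeezed every mould at its joint. The finger openings matched the single halves within about 1 mm:

| Mould | Opening at the joint (mm) | Single half (mm) |
|---|---|---|
| Knob | 44.9 and 44.5 | 44.3 |
| Bowl | 65.0 and 64.4 | 64.2 |
| Spout | 49.0 | 48.7 |
| Handle | 65.3 | 64.7 |

**Pencil marks:** the handle's and spout's are at the same end on both halves.

**Cup and vase:** the cup still stood untouched in my last picture. The vase was not in that one, but the arm did not go down near it.

**What went wrong or stayed unsure:**
- **Camera offset:** the cameras read about 2–3.5 mm off the arm's own position, so I corrected for it.
- **Handle upper:** it slid about 8 mm on the board while I was gripping it. I allowed for that when placing it.
- **Handle mould moved:** I slid it about 25 mm along the bench so I could reach its far end.
- **Spout overshoot:** one trimming push left its upper overhanging by about 2 mm. I drew it back and squeezed it again.
- **Lengthwise flushness:** for the two oblong moulds I judged this only from camera brightness at the joint and base. It looks right to about 1 mm, but I did not measure it by touch.

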